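# Swap the windowed carton out of the lower layer of a cross-stacked board of pastry cartons

### The job

On the slatted board, two cartons lie crosswise over a lower layer of two; the lower one with the clear window was stacked by mistake and is waiting to be collected. Set the two upper cartons aside on the plain wooden side board, move the windowed carton to the middle of the slate slab, lengthwise, put the plain carton that waits beside the slab squarely into the place it left, and lay the two upper cartons crosswise on top again, apart and in line with the edges of the slatted board as they were (either may go at either end). Leave the other lower carton, the sugar dredger and the cherry jar where they are, keep the cartons level and set them down rather than dropping them.

Things in the scene. Friction and masses are not known exactly. Their poses are not given: they have to be found in the camera images.
- window_carton: The carton to fetch: brown card, 150 x 50 x 45 mm (long, wide, high), 150 to 310 g, with a clear window in its lid that shows small glazed cakes. Starts on either side of the lower layer on the slatted board, partly covered by the upper two. Origin: centre of its underside; x along its length, y across, z up; the same either way round.
- stay_carton: Plain closed brown card carton with a pale strip of paper tape along its lid, 150 x 50 x 45 mm, 150 to 310 g: the other one of the lower layer, which stays where it is. Origin: centre of its underside; x along its length, y across, z up; the same either way round.
- top_carton_a: Plain taped carton, 150 x 50 x 45 mm, 150 to 310 g: one of the two of the upper layer, lying crosswise on the lower two near one end of them. Origin: centre of its underside; x along its length, y across, z up; the same either way round.
- top_carton_b: The other carton of the upper layer, the same in every way, near the other end. Origin: centre of its underside; x along its length, y across, z up; the same either way round.
- spare_carton: Plain taped carton of the same kind and size, 150 x 50 x 45 mm, 150 to 310 g, lying alone on the counter beside the slate slab (on its far side from the robot). Origin: centre of its underside; x along its length, y across, z up; the same either way round.
- stack_board: Fixed square brown slatted board under the stack, 156 x 156 x 18 mm, slats along x. Origin: centre of its underside, z up, top at z = 18 mm. Lower cartons lie along its x, centres at y = +-50 mm, undersides at z = 18 mm; upper ones along its y, centres at x = +-50 mm, undersides at z = 63 mm: outer sides and ends 3 mm inside the board's edges, a 50 mm gap in the middle of each layer.
- side_board: Fixed plain pale wooden board, 210 x 180 x 15 mm (x, y, z), empty: the side area. Origin at the centre of its underside, z up, top at z = 15 mm. It holds two cartons side by side, laid along its y axis at x = +52 and -52 mm.
- slab: Fixed dark grey slate slab, 90 x 190 x 12 mm (x, y, z), empty: the place for collection. Origin at the centre of its underside, its length along its y axis, top at z = 12 mm.
- sugar_dredger: Steel sugar dredger with a pierced domed cap, 66 mm across, 93 mm high, standing loose on the counter; not to be disturbed. Origin at the centre of its underside.
- cherry_jar: Amber glass jar with a brass lid and a paper label, 72 mm across, 105 mm high, standing loose on the counter; not to be disturbed. Origin at the centre of its underside.
There are look-alikes about, which are no part of the job. Leave any green look-alike of the top_carton_b alone.

How it is judged:
On the way, in this order (a step that is already met when the one before it is completed fails the run):
1. the two upper cartons lie released on the side board (x of top_carton_a in the frame of side_board between -0.085 and 0.085 m and y of top_carton_a in the frame of side_board between -0.07 and 0.07 m and z of top_carton_a in the frame of side_board between 0.007 and 0.07 m and contact force between each of top_carton_a, top_carton_b and the fingers below 0.3 N and linear speed of each of top_carton_a, top_carton_b below 0.03 m/s and x of top_carton_b in the frame of side_board between -0.085 and 0.085 m and y of top_carton_b in the frame of side_board between -0.07 and 0.07 m and z of top_carton_b in the frame of side_board between 0.007 and 0.07 m), for 0.2 s.
2. the windowed carton lies released in the middle of the slate slab, lengthwise (x of window_carton in the frame of slab between -0.015 and 0.015 m and y of window_carton in the frame of slab between -0.015 and 0.015 m and z of window_carton in the frame of slab between 0.004 and 0.02 m and angle between the x axis of window_carton and the y axis of slab, either way round below 0.2 rad and contact force between window_carton and the fingers below 0.3 N and linear speed of window_carton below 0.03 m/s), for 0.2 s.
3. the spare carton lies released in the gap in the lower layer, beside the one that stayed (((x of spare_carton in the frame of stack_board between -0.012 and 0.012 m and y of spare_carton in the frame of stack_board between 0.038 and 0.062 m and z of spare_carton in the frame of stack_board between 0.01 and 0.026 m and angle between the x axis of spare_carton and the x axis of stack_board, either way round below 0.15 rad) or (x of spare_carton in the frame of stack_board between -0.012 and 0.012 m and y of spare_carton in the frame of stack_board between -0.062 and -0.038 m and z of spare_carton in the frame of stack_board between 0.01 and 0.026 m and angle between the x axis of spare_carton and the x axis of stack_board, either way round below 0.15 rad)) and distance of stay_carton from where it was at the start of the episode below 0.015 m and contact force between spare_carton and the fingers below 0.3 N and linear speed of spare_carton below 0.03 m/s), for 0.2 s.
At the end, for the whole second after the job is handed in: Windowed carton within 15 mm of the slab's middle, along it to 0.2 rad; spare in the lower gap and the upper two crosswise on top, one at each end, each within 12 mm of its place in x and y and square to 0.15 rad; the one that stayed moved under 15 mm; all released and at rest (x of window_carton in the frame of slab between -0.015 and 0.015 m and y of window_carton in the frame of slab between -0.015 and 0.015 m and z of window_carton in the frame of slab between 0.004 and 0.02 m and angle between the x axis of window_carton and the y axis of slab, either way round below 0.2 rad and ((x of spare_carton in the frame of stack_board between -0.012 and 0.012 m and y of spare_carton in the frame of stack_board between 0.038 and 0.062 m and z of spare_carton in the frame of stack_board between 0.01 and 0.026 m and angle between the x axis of spare_carton and the x axis of stack_board, either way round below 0.15 rad) or (x of spare_carton in the frame of stack_board between -0.012 and 0.012 m and y of spare_carton in the frame of stack_board between -0.062 and -0.038 m and z of spare_carton in the frame of stack_board between 0.01 and 0.026 m and angle between the x axis of spare_carton and the x axis of stack_board, either way round below 0.15 rad)) and distance of stay_carton from where it was at the start of the episode below 0.015 m and ((x of top_carton_a in the frame of stack_board between 0.038 and 0.062 m and y of top_carton_a in the frame of stack_board between -0.012 and 0.012 m and z of top_carton_a in the frame of stack_board between 0.055 and 0.071 m and angle between the x axis of each of top_carton_a, top_carton_b and the y axis of stack_board, either way round below 0.15 rad and x of top_carton_b in the frame of stack_board between -0.062 and -0.038 m and y of top_carton_b in the frame of stack_board between -0.012 and 0.012 m and z of top_carton_b in the frame of stack_board between 0.055 and 0.071 m) or (x of top_carton_a in the frame of stack_board between -0.062 and -0.038 m and y of top_carton_a in the frame of stack_board between -0.012 and 0.012 m and z of top_carton_a in the frame of stack_board between 0.055 and 0.071 m and angle between the x axis of each of top_carton_a, top_carton_b and the y axis of stack_board, either way round below 0.15 rad and x of top_carton_b in the frame of stack_board between 0.038 and 0.062 m and y of top_carton_b in the frame of stack_board between -0.012 and 0.012 m and z of top_carton_b in the frame of stack_board between 0.055 and 0.071 m)) and linear speed of each of window_carton, stay_carton, top_carton_a, top_carton_b, spare_carton below 0.02 m/s and contact force between each of window_carton, stay_carton, top_carton_a, top_carton_b, spare_carton and the fingers below 0.3 N); the robot touches nothing.
It fails at once if the lower carton that stays is shifted more than 20 mm (distance of stay_carton from where it was at the start of the episode above 0.02 m).
It fails at once if a carton is tipped more than about 23 degrees (angle between any of window_carton, stay_carton, top_carton_a, top_carton_b, spare_carton's own z axis and vertical above 0.4 rad).
It fails at once if a carton is dropped: it falls or flies unheld faster than 0.6 m/s ((contact force between window_carton and the fingers below 0.1 N and linear speed of window_carton above 0.6 m/s) or (contact force between stay_carton and the fingers below 0.1 N and linear speed of stay_carton above 0.6 m/s) or (contact force between top_carton_a and the fingers below 0.1 N and linear speed of top_carton_a above 0.6 m/s) or (contact force between top_carton_b and the fingers below 0.1 N and linear speed of top_carton_b above 0.6 m/s) or (contact force between spare_carton and the fingers below 0.1 N and linear speed of spare_carton above 0.6 m/s)).
It fails at once if the sugar dredger or the cherry jar is moved more than 20 mm or tipped (distance of any of sugar_dredger, cherry_jar from where it was at the start of the episode above 0.02 m or angle between any of sugar_dredger, cherry_jar's own z axis and vertical above 0.3 rad).
It also fails if it takes over 122 s, if anything falls off the work surface, if the arm or the gripper's body presses on something with over 40 N, if the wrist force passes 120 N, or if a joint passes its speed limit or range.

### The arm

A 6-joint arm with a two-finger parallel gripper is mounted at the origin on the work surface. World frame = base frame: x ahead of the robot, y to its left, z up, the work surface at z = 0. Lengths are in m, angles in rad, forces in N, time in s.
With the tool pointing down it reaches from about 0.425 to 0.95 m from the base axis. Payload 3.5 kg.
Tool frame: the origin (TCP) lies midway between the tips of the shut fingers; the grasp point (between the pads) lies 19 mm behind it; z points along the fingers, x is the direction in which the jaws open and shut, and the axes are right-handed (so a half turn about z gives the same grasp; the last joint's range is limited). The gripper opens to 85 mm and grips with 20 to 120 N. Pads are 22 mm wide; open, the fingers measure 114 mm over their backs; the gripper's body (76 mm by 85 mm) begins 54 mm behind the grasp point. The pads swing forward as they close: fully open they stand 13 mm farther back than shut.
Start: joints at [1.102, 0.286, 1.577, -0, 1.279, -0.15], TCP at [0.212, 0.641, 0.194] pointing down, gripper open.
Joint ranges: [-2.77, 2.77], [-0.9, 2.22], [0.21, 2.48], [-1.53, 4.67], [0.24, 2.81], [-2.84, 2.84]. Speed limits (rad/s): [2.79, 2.79, 3.14, 3.14, 3.14, 3.14].

### API

Orientations are given as a unit quaternion [x, y, z, w].
In Python, from plant import readout, optics, ctrl gives the robot as it stands. The module is installed in compiled form; this text tells all that it offers.
- The arm moves only by the shell command python3 -m crank 'ROWS' [OPENING] [FORCE]. ROWS is text: rows parted by semicolons, each of 6 numbers parted by spaces: the shift along the tool's x, y, z in mm, then the turn, a rotation vector about the tool's x, y, z in rad. In form: dx dy dz ax ay az; .... A call has 1 to 5 rows; each row shifts and turns the commanded pose from where the row before left it, along the tool's axes as they then stand; what a row does not reach is not made up. A row lasts 1/8 s, in which the tool goes at most 62.5 mm and 10.7 degrees, less where a joint would pass 70% of its speed; a pose out of reach is approached as far as the arm can. A call is refused whole if a number of a shift passes 62.5 or a number of a turn 0.188, either way. A call with a gripper value outside its range is refused whole. OPENING is the opening, from -1 (shut) to 1 (fully open), set as the call begins (- or left out, the last holds). The fingers move at their own pace and stop on an object; FORCE is the grip in N (left out, the last holds). Time passes only in rows, so rows that do not move let the fingers close. It gives the time, the measured TCP pose, the force and the opening at its end, in the units of the state.
- readout.get_state(): the state, without advancing time (a new reading comes with each control period).
- optics.read_camera(name): name is "scene" or "side" or "wrist"; returns the picture (384x512x3 uint8, red, green, blue); there is no depth.
- optics.calibration(name): a dict with "mtx" (3x3 intrinsics, pixels), "rvec" (rotation vector, rad) and "tvec" (3), from world to camera coordinates, as OpenCV has them; the wrist camera has in their place "tool_from_camera" (4x4, takes a point from camera to tool coordinates, whose origin is the TCP and whose axes are the tool frame's). Camera axes: x right, y down, z forward; pixel columns grow to the right and rows downward; lengths in m; the calibration is good to about 2 mm. A picture is of the moment at which its call begins: read the wrist's pose just before it. calibration takes no time and is no camera call.
- ctrl.sign_off(): hands the job in, once; it reports no verdict.
Trained networks look in the newest picture that a camera, given by its name, has taken for a name from the list of things; names that differ only in an ending like _2 or _b are one class to them, and where a whole thing is asked for, a point or a joint stands for the part that bears it (a point fixed in the world has none). Each returns a list of dicts, best first, with "p" (0 to 1); they miss things now and then, are a little off and sometimes report something else, mostly with a low value. They report only what shows in the picture. A call takes as long as a camera call. They do not tell look-alikes from the thing itself.
- optics.recognise(camera, thing): "xy" ([column, row] as shares, 0 to 1, of the picture: columns of its width, rows of its height, amid what is visible of it).
The state is a dict: "time": time; "qpos": joint angles; "dq": joint speeds; "joint_efforts": joint torques, N m; "eef_pos": TCP position; "tcp_rot": TCP orientation; "contact_force": force on the tool from outside, world axes, zero at the start; "wrist_torque": the same for the moment, N m; "opening": opening from 0.0 (shut) to 1.0 (fully open).
Only numpy, scipy, OpenCV 4.12 (cv2) and the standard library are available. Lean on these libraries where they do the work, as an engineer would, in place of code of your own. Each camera call takes 0.05 s, during which the arm holds its last target.

## Working session

There is one attempt and no reset: what is moved stays moved. The work goes in short steps, Python scripts to look and compute and a shell command to move; the robot and the scene stay as the last step left them, time stands still between calls to the robot, and variables do not carry over. Pictures are saved under pics/ and viewed, and the job is handed in when it is done.

```bash
mkdir -p pics; ls; python3 - <<'E'
from plant import readout, optics
import cv2
s=readout.get_state()
for k,v in s.items(): print(k,v)
for n in ("scene","side","wrist"):
    c=optics.calibration(n); print(n,c)
    im=optics.read_camera(n); cv2.imwrite(f"pics/{n}0.png",im[:,:,::-1])
E
```

```text
pics
time 0.0
qpos [ 1.10200160e+00  2.87199609e-01  1.57816746e+00 -1.90120760e-05
  1.27859588e+00 -1.49987663e-01]
dq [-9.89560107e-04 -1.99378268e-04 -8.96327225e-04 -8.47325897e-05
 -1.11530725e-03  1.32250131e-03]
joint_efforts [-1.78342278e-03 -4.05977619e+01 -2.92623174e+01 -1.46264988e-04
  5.57317631e-03  3.94791613e-06]
eef_pos [0.21119895 0.64032964 0.19292981]
tcp_rot [ 8.10378584e-01  5.85905407e-01 -1.04922876e-03  5.51163740e-04]
contact_force [ 0.14294903 -1.74353413  0.18863818]
wrist_torque [-0.03724271  0.00947058 -0.08785275]
opening 1.0016999102236612
scene {'mtx': array([[360.56232925,   0.        , 251.45017418],
       [  0.        , 360.56232925, 195.71194837],
       [  0.        ,   0.        ,   1.        ]]), 'rvec': array([ 2.02756192,  1.50980615, -0.54371207]), 'tvec': array([-0.12066157, -0.28745039,  1.17674631])}
side {'mtx': array([[463.54278981,   0.        , 259.79870707],
       [  0.        , 463.54278981, 195.05774101],
       [  0.        ,   0.        ,   1.        ]]), 'rvec': array([ 1.97623831, -0.75372865,  0.41996851]), 'tvec': array([-0.35872099,  0.2210376 ,  0.98973985])}
wrist {'mtx': array([[288.50296835,   0.        , 254.05661588],
       [  0.        , 288.50296835, 194.1554976 ],
       [  0.        ,   0.        ,   1.        ]]), 'tool_from_camera': array([[ 9.99999512e-01, -5.71872997e-04, -8.06121985e-04,
         9.33163040e-04],
       [ 7.95289539e-04,  9.49840780e-01,  3.12732889e-01,
        -8.08235072e-02],
       [ 5.86844040e-04, -3.12733377e-01,  9.49840771e-01,
        -1.80023361e-01],
       [ 0.00000000e+00,  0.00000000e+00,  0.00000000e+00,
         1.00000000e+00]])}
```

View pics/scene0.png

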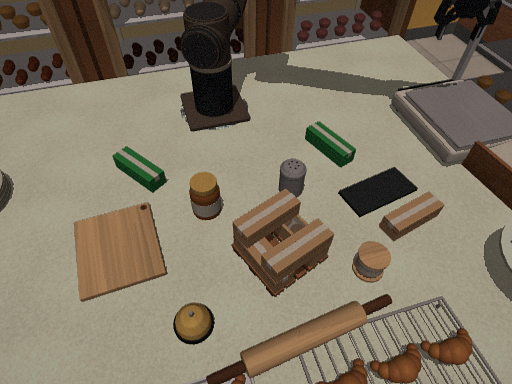

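View pics/side0.png

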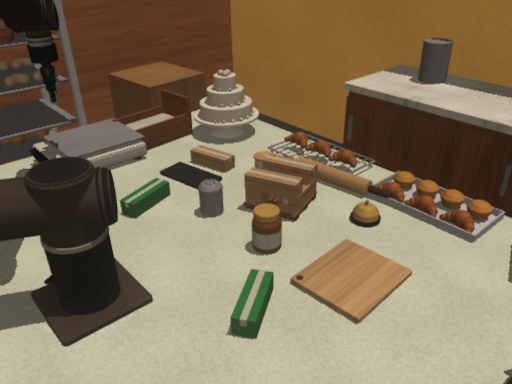

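View pics/wrist0.png

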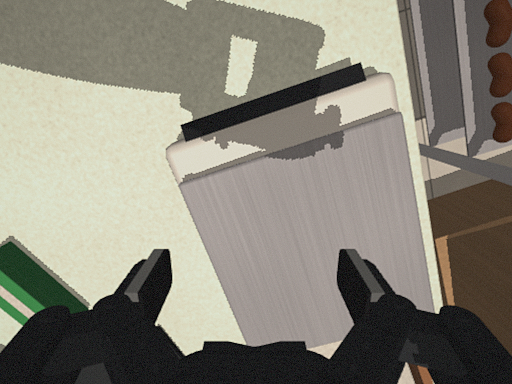

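Scene picture: the stack is at (283,243), side board (119,250), slab (378,191), spare (412,214) next to the slab, dredger (292,177) and jar (206,195). The two green look-alikes are at (330,143) and (140,168). Next I enlarge the crops to find which lower carton has the window and to get the corners.

```bash
cat > h.py <<'E'
import numpy as np, cv2
from scipy.spatial.transform import Rotation as R
from plant import readout, optics
def cam(n,state=None):
    c=optics.calibration(n); K=np.array(c['mtx'])
    if n=='wrist':
        s=state or readout.get_state()
        T=np.eye(4);T[:3,:3]=R.from_quat(s['tcp_rot']).as_matrix();T[:3,3]=s['eef_pos']
        W=T@np.array(c['tool_from_camera']); W=np.linalg.inv(W)
        return K,W[:3,:3],W[:3,3]
    return K,cv2.Rodrigues(np.array(c['rvec']))[0],np.array(c['tvec'])
def proj(C,P):
    K,Rm,t=C; p=(np.atleast_2d(P)@Rm.T+t)@K.T; return p[:,:2]/p[:,2:]
def back(C,uv,z):
    K,Rm,t=C; uv=np.atleast_2d(uv).astype(float)
    d=(np.c_[uv,np.ones(len(uv))]@np.linalg.inv(K).T)@Rm; o=-Rm.T@t
    return o+d*((z-o[2])/d[:,2])[:,None]
def box(x,y,yaw,z0,L,W,H):
    c,s=np.cos(yaw),np.sin(yaw); r=np.array([[c,-s],[s,c]])
    q=np.array([[1,1],[1,-1],[-1,-1],[-1,1]])*[L/2,W/2]@r.T+[x,y]
    return np.r_[np.c_[q,[z0]*4],np.c_[q,[z0+H]*4]]
def drawbox(im,C,b,col,sc=1,off=(0,0)):
    p=((proj(C,b)-off)*sc).round().astype(int)
    for i in range(4):
        for a,bb in((i,(i+1)%4),(i+4,4+(i+1)%4),(i,i+4)): cv2.line(im,tuple(p[a].tolist()),tuple(p[bb].tolist()),col,1)
E
python3 - <<'E'
import cv2
for n,(x,y,w,h),k in (("scene",(220,180,130,120),6),("scene",(330,150,130,100),6),("scene",(60,190,130,120),6),("side",(230,130,110,100),7)):
    im=cv2.imread(f"pics/{n}0.png")[y:y+h,x:x+w]
    cv2.imwrite(f"pics/c_{n}_{x}.png",cv2.resize(im,None,fx=k,fy=k,interpolation=cv2.INTER_CUBIC))
E
```

```text
(no output)
```

View pics/c_scene_220.png

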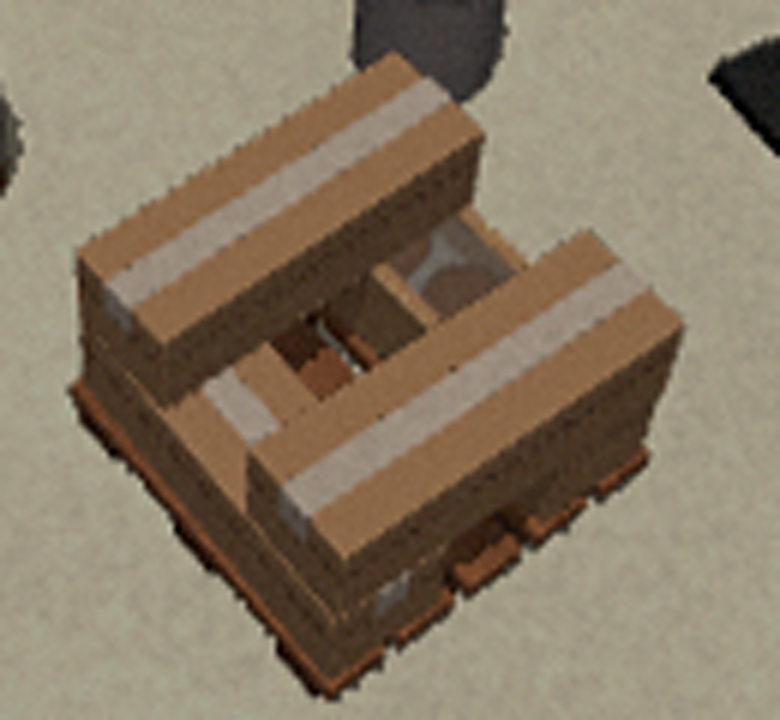

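View pics/c_scene_330.png

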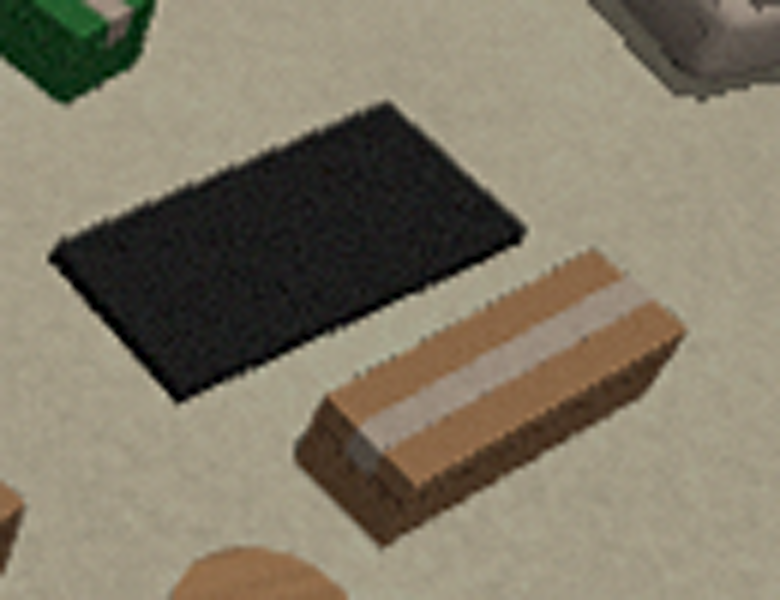

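View pics/c_scene_60.png

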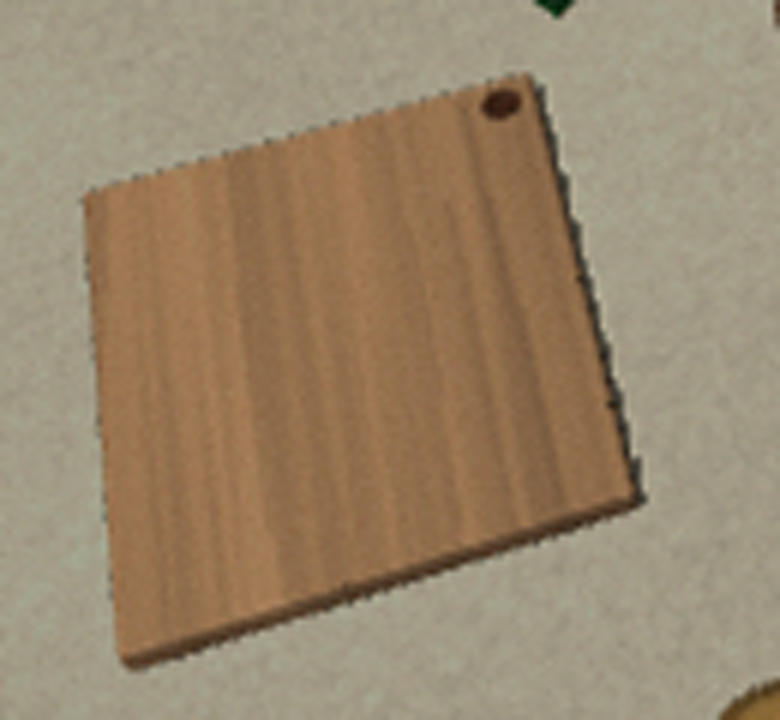

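View pics/c_side_230.png

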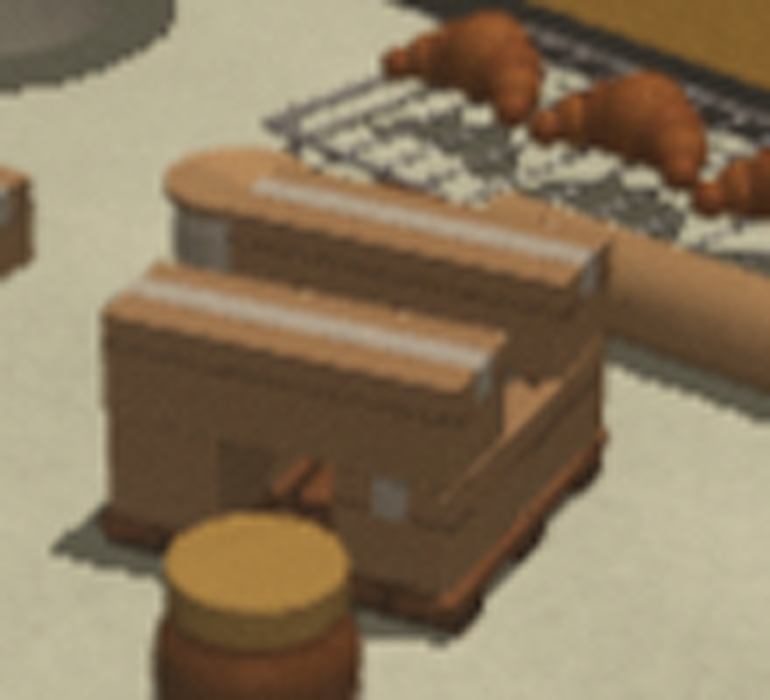

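```bash
cat > fit.py <<'E'
from h import *
from scipy.optimize import least_squares
def fit(C,uv,z,L,W,x0=None):
    P=back(C,uv,z)[:,:2]; c=P.mean(0)
    # 4 corners in order; edge 0-1 is along length
    d=(P[1]-P[0])+(P[2]-P[3]); yaw=np.arctan2(d[1],d[0])
    def f(p):
        b=box(p[0],p[1],p[2],z,L,W,0)[:4][:, :]
        pr=proj(C,b); 
        from scipy.spatial.distance import cdist
        D=cdist(uv,pr); j=D.argmin(1); return (pr[j]-uv).ravel()
    r=least_squares(f,[*c,yaw]); return r.x,np.sqrt(np.mean(r.fun**2)),[np.linalg.norm(P[1]-P[0]),np.linalg.norm(P[2]-P[1])]
E
python3 - <<'E'
from fit import *
C=cam('scene')
o=lambda l,off:np.array(l)/6.+off
D={'F':(o([(247,458),(590,230),(685,325),(345,557)],(220,180)),.108,.15,.05),
'B':(o([(78,252),(395,52),(485,135),(165,348)],(220,180)),.108,.15,.05),
'spare':(o([(327,397),(597,250),(685,328),(415,487)],(330,150)),.045,.15,.05),
'slab':(o([(52,247),(388,102),(525,232),(180,397)],(330,150)),.012,.19,.09),
'sideb':(o([(82,192),(530,75),(640,497),(125,660)],(60,190)),.015,None,None)}
res={}
for k,(uv,z,L,W) in D.items():
    if L is None:
        P=back(C,uv,z); print(k,P.round(4).tolist(),np.linalg.norm(P-np.roll(P,1,0),axis=1)); L,W=(.21,.18) 
        if np.linalg.norm(P[1]-P[0])<np.linalg.norm(P[2]-P[1]): L,W=.18,.21
    x,e,d=fit(C,uv-0.5,z,L,W); print(k,x.round(4),'rms px',e.round(2),np.round(d,4)); res[k]=x
S=cam('side')
im=cv2.imread('pics/side0.png'); im2=cv2.imread('pics/scene0.png')
for k,(z,L,W,H) in {'F':(.063,.15,.05,.045),'B':(.063,.15,.05,.045),'spare':(0,.15,.05,.045),'slab':(0,.19,.09,.012),'sideb':(0,.18,.21,.015)}.items():
    x=res[k]; 
    drawbox(im,S,box(*x,z,L,W,H),(255,255,0)); drawbox(im2,C,box(*x,z,L,W,H),(255,255,0))
# circles from networks
cv2.imwrite('pics/ov_side.png',cv2.resize(im[100:350,130:450],None,fx=2.5,fy=2.5)); cv2.imwrite('pics/ov_scene.png',cv2.resize(im2[120:320,60:460],None,fx=2,fy=2))
for n in ('sugar_dredger','cherry_jar','stack_board','side_board','slab','spare_carton','window_carton','top_carton_a'):
    print(n,[(np.round(np.array(r['xy'])*[512,384],0).tolist(),round(r['p'],2)) for r in optics.recognise('scene',n)][:4])
E
```

```text
F [0.6255 0.035  1.9181] rms px 0.63 [0.1524 0.0484]
B [5.3070e-01 1.4000e-03 1.9535e+00] rms px 0.35 [0.1481 0.0501]
spare [0.5806 0.3535 1.8118] rms px 0.52 [0.1495 0.0466]
slab [0.4761 0.3255 1.7633] rms px 0.35 [0.1891 0.0882]
sideb [[0.3621, -0.4274, 0.015], [0.3526, -0.2495, 0.015], [0.5604, -0.2334, 0.015], [0.5717, -0.4105, 0.015]] [0.2102877  0.17815934 0.20847285 0.17740502]
sideb [ 0.4598 -0.3309  1.6437] rms px 0.55 [0.1783 0.209 ]
sugar_dredger [([293.0, 175.0], 0.8)]
cherry_jar [([208.0, 195.0], 0.73)]
stack_board [([262.0, 278.0], 0.55)]
side_board [([118.0, 252.0], 0.6)]
slab []
spare_carton [([260.0, 276.0], 0.41)]
window_carton [([294.0, 231.0], 0.93), ([266.0, 217.0], 0.48)]
top_carton_a [([267.0, 217.0], 0.96), ([329.0, 143.0], 0.72), ([141.0, 168.0], 0.62), ([295.0, 179.0], 0.33)]
```

View pics/ov_side.png

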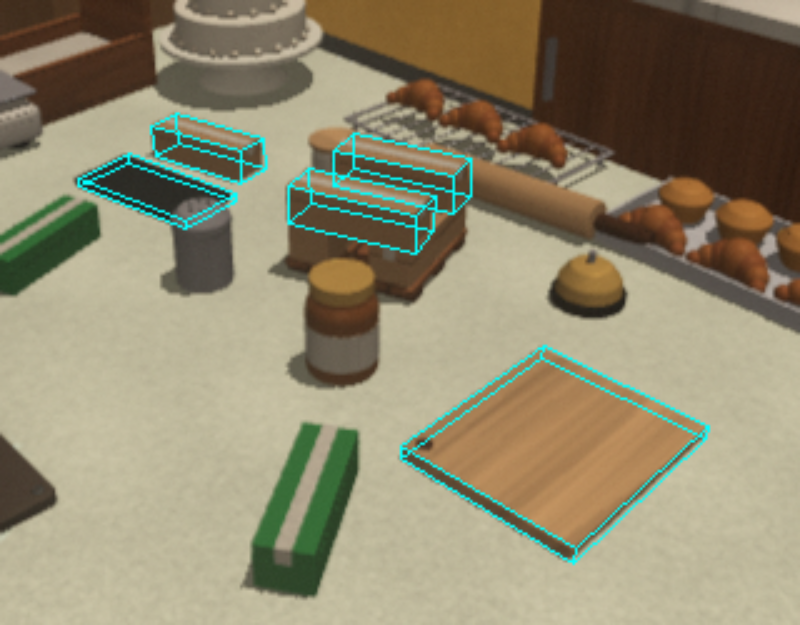

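View pics/ov_scene.png

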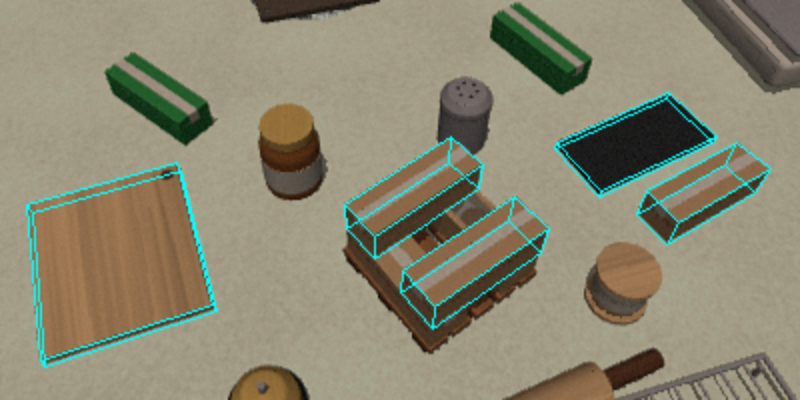

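```bash
cat > to.py <<'E'
import sys
from h import *
# usage: to.py x y z yaw  -> turn about tool z, then shift (mm) in tool frame after turn
x,y,z,yaw=map(float,sys.argv[1:5]); s=readout.get_state()
M=R.from_quat(s['tcp_rot']).as_matrix(); cy=np.arctan2(M[1,0],M[0,0])
d=(yaw-cy+np.pi/2)%np.pi-np.pi/2
ty=cy+d
# level target
Rt=np.array([[np.cos(ty),np.sin(ty),0],[np.sin(ty),-np.cos(ty),0],[0,0,-1]])
rv=R.from_matrix(M.T@Rt).as_rotvec()
sh=Rt.T@(np.array([x,y,z])-s['eef_pos'])*1000
print('t',round(s['time'],2),'pos',np.round(s['eef_pos'],4),'yaw',round(cy,4),'op',round(s['opening'],3),'F',np.round(s['contact_force'],1))
print('turn rv',rv.round(4),'shift after turn',sh.round(1))
E
python3 - <<'E'
from h import *
C=cam('scene');S=cam('side')
def tri(a,b):
    Ps=[c[0]@np.c_[c[1],c[2]] for c in (C,S)]
    X=cv2.triangulatePoints(Ps[0],Ps[1],np.array(a,float),np.array(b,float)); return (X[:3]/X[3]).ravel()
print('dredger top',tri((292,163),(210,184)),'jar top',tri((203,181),(266.5,212)))
print(back(C,(292,192),0),back(C,(206.5,216),0), 'far edges; subtract radius')
E
python3 to.py .5307 .0014 .20 .355;python3 to.py .6255 .035 .20 .355
```

```text
dredger top [0.39611905 0.10925997 0.09111383] jar top [ 0.40073128 -0.1123979   0.1012683 ]
[[0.41120082 0.11353844 0.        ]] [[ 0.42401456 -0.11785923  0.        ]] far edges; subtract radius
t 0.55 pos [0.2115 0.641  0.1943] yaw 1.252 op 1.001 F [ 0.3 -0.3 -0.2]
turn rv [-0.     0.     0.897] shift after turn [ 77.  710.6  -5.7]
t 0.55 pos [0.2115 0.641  0.1943] yaw 1.252 op 1.001 F [ 0.3 -0.3 -0.2]
turn rv [-0.     0.     0.897] shift after turn [177.5 712.1  -5.7]
```

```bash
python3 -m crank '0 0 -4 0 0 0.179; 0 0 -4 0 0 0.179; 0 0 -4 0 0 0.179; 0 0 0 0 0 0.18; 0 0 0 0 0 0.18' 1 40; python3 -m crank '15 59 0 0 0 0; 15 59 0 0 0 0; 15 59 0 0 0 0; 15 59 0 0 0 0; 15 59 0 0 0 0'; python3 -m crank '15 59 0 0 0 0; 15 59 0 0 0 0; 15 59 0 0 0 0; 15 59 0 0 0 0; 0 0 0 0 0 0';python3 to.py .6255 .035 .20 .355
```

```text
time: 1.18
eef_pos: [0.2115, 0.641, 0.2065]
tcp_rot: [0.985, 0.174, 0.0, -0.0]
contact_force: [-0.1, -0.2, 0.1]
opening: 0.997
time: 1.8
eef_pos: [0.3853, 0.3889, 0.2067]
tcp_rot: [0.984, 0.177, 0.001, -0.0]
contact_force: [1.3, 0.0, 0.3]
opening: 1.001
time: 2.42
eef_pos: [0.5247, 0.1867, 0.2065]
tcp_rot: [0.985, 0.174, 0.0, 0.0]
contact_force: [-0.5, 0.5, -0.2]
opening: 1.0
t 2.42 pos [0.5247 0.1867 0.2065] yaw 0.349 op 1.0 F [-0.5  0.5 -0.2]
turn rv [ 0.0007 -0.0005 -0.006 ] shift after turn [ 41.8 177.2   6.5]
```

```bash
python3 -m crank '10 45 0 0 0 0; 10 45 0 0 0 0; 0 27 0 0 0 0; 0 0 0 0 0 0';python3 to.py .6255 .035 .20 .355; python3 - <<'E'
from h import *
s=readout.get_state(); im=optics.read_camera('wrist'); C=cam('wrist',s)
o=im[:,:,::-1].copy()
cv2.imwrite('pics/w1raw.png',o)
for x in ([.6255,.035,1.936],[.5307,.0014,1.936]): drawbox(o,C,box(*x,.063,.15,.05,.045),(255,255,0))
for x in ([.5606,.0651,.355],[.595,-.029,.355]): drawbox(o,C,box(*x,.018,.15,.05,.045),(0,255,0))
cv2.imwrite('pics/w1.png',cv2.resize(o,(768,576)))
E
```

```text
time: 2.92
eef_pos: [0.5823, 0.0868, 0.2063]
tcp_rot: [0.984, 0.176, -0.0, -0.0]
contact_force: [-0.1, 0.4, -0.3]
opening: 1.002
t 2.92 pos [0.5823 0.0868 0.2063] yaw 0.3534 op 1.002 F [-0.1  0.4 -0.3]
turn rv [-0.0004  0.0002 -0.0016] shift after turn [22.5 63.6  6.3]
```

View pics/w1.png

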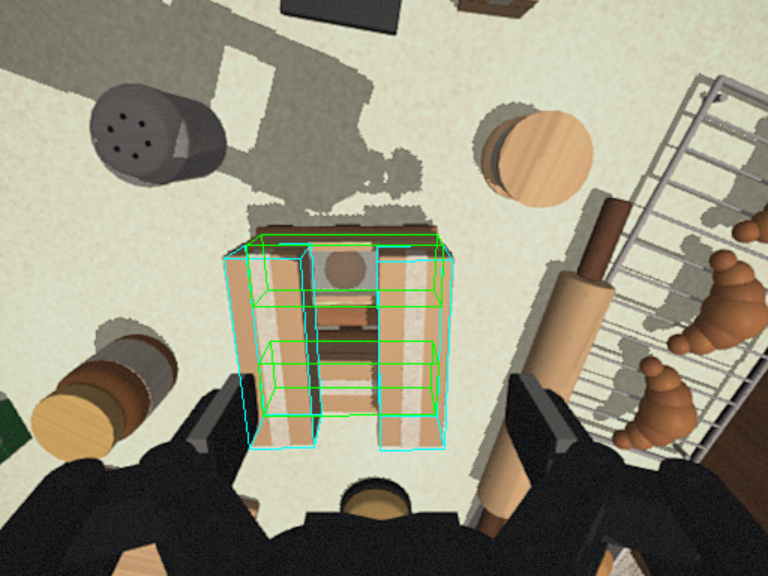

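```bash
python3 - <<'E'
from h import *
C=cam('scene')
print(back(C,[(250,357),(305,332),(352,308),(388,299),(208,381)],.025))
E
```

```text
[[ 0.77983737 -0.11111548  0.025     ]
 [ 0.76657384  0.00233503  0.025     ]
 [ 0.74936613  0.1100815   0.025     ]
 [ 0.75319124  0.18873946  0.025     ]
 [ 0.7969879  -0.19313934  0.025     ]]
```

The wrist view agrees with the fitted boxes. The windowed carton, with the cake visible at about (345,268), is in the row nearer the slab. I grasp the outer upper carton F first.

```bash
python3 -m crank '11 32 0 0 0 0; 11 32 0 0 0 0; 0 0 40 0 0 0; 0 0 40 0 0 0; 0 0 0 0 0 0'; python3 to.py .6255 .035 .073 .36; python3 -m crank '0 0 40 0 0 0; 0 0 13 0 0 0; 0 0 0 0 0 0;0 0 0 0 0 0'; python3 to.py .6255 .035 .073 .36
```

```text
time: 3.6
eef_pos: [0.6214, 0.037, 0.1221]
tcp_rot: [0.984, 0.177, -0.004, -0.001]
contact_force: [0.2, 0.6, 0.3]
opening: 1.001
t 3.6 pos [0.6214 0.037  0.1221] yaw 0.3568 op 1.001 F [0.2 0.6 0.3]
turn rv [-0.0044  0.0079 -0.0033] shift after turn [ 3.1  3.3 49.1]
time: 4.1
eef_pos: [0.6264, 0.0351, 0.0755]
tcp_rot: [0.984, 0.177, 0.002, 0.0]
contact_force: [0.4, -0.1, 0.1]
opening: 0.999
t 4.1 pos [0.6264 0.0351 0.0755] yaw 0.3553 op 0.999 F [ 0.4 -0.1  0.1]
turn rv [ 0.0014 -0.003  -0.0047] shift after turn [-0.8 -0.2  2.5]
```

```bash
python3 -m crank '0 0 0 0 0 0; 0 0 0 0 0 0; 0 0 0 0 0 0;0 0 0 0 0 0;0 0 0 0 0 0' -1 40; python3 -m crank '0 0 0 0 0 0; 0 0 0 0 0 0'; python3 -m crank '0 0 -10 0 0 0; 0 0 -25 0 0 0; 0 0 -40 0 0 0;0 0 -40 0 0 0;0 0 0 0 0 0';  python3 to.py .6255 .035 .073 .36; python3 - <<'E'
from h import *
for n in('scene','wrist'):
    cv2.imwrite(f'pics/{n}2.png',optics.read_camera(n)[:,:,::-1])
E
```

```text
time: 4.72
eef_pos: [0.6249, 0.0349, 0.0733]
tcp_rot: [0.984, 0.177, -0.0, -0.0]
contact_force: [0.5, -0.2, 0.1]
opening: -0.0
time: 4.97
eef_pos: [0.625, 0.0349, 0.0733]
tcp_rot: [0.984, 0.177, -0.0, -0.0]
contact_force: [-0.8, -0.7, -1.5]
opening: 0.001
time: 5.6
eef_pos: [0.6279, 0.0347, 0.1943]
tcp_rot: [0.984, 0.177, 0.005, 0.001]
contact_force: [0.5, 0.6, -0.0]
opening: 0.001
t 5.6 pos [0.6279 0.0347 0.1943] yaw 0.3551 op 0.001 F [ 0.5  0.6 -0. ]
turn rv [ 0.0046 -0.0092 -0.0049] shift after turn [ -2.2  -1.2 121.3]
```

View pics/scene2.png

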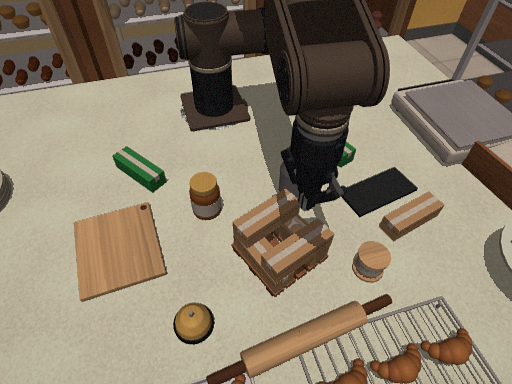

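View pics/wrist2.png

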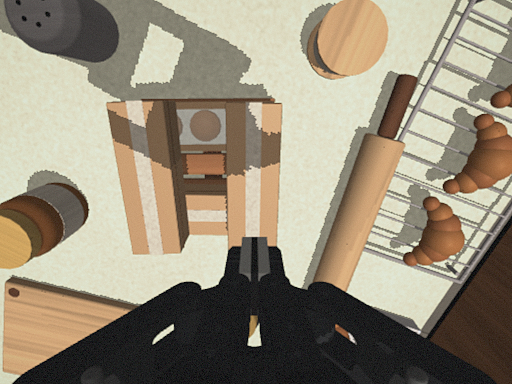

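```bash
python3 - <<'E'
from h import *
s=readout.get_state();p=s['eef_pos']
print(p,proj(cam('scene'),p),proj(cam('side'),p),proj(cam('wrist',s),p))
cv2.imwrite('pics/side2.png',optics.read_camera('side')[:,:,::-1])
im=cv2.imread('pics/scene2.png')[130:300,220:360]; cv2.imwrite('pics/c2.png',cv2.resize(im,None,fx=4,fy=3.5))
E
```

```text
[0.62506686 0.03490604 0.18888251] [[302.74285205 219.82245503]] [[290.80138749 134.94852049]] [[253.92428964 224.84836091]]
```

View pics/side2.png

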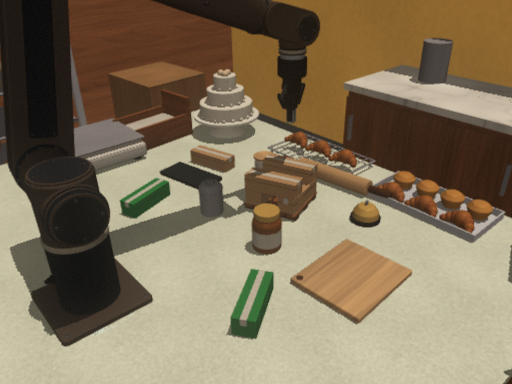

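View pics/c2.png

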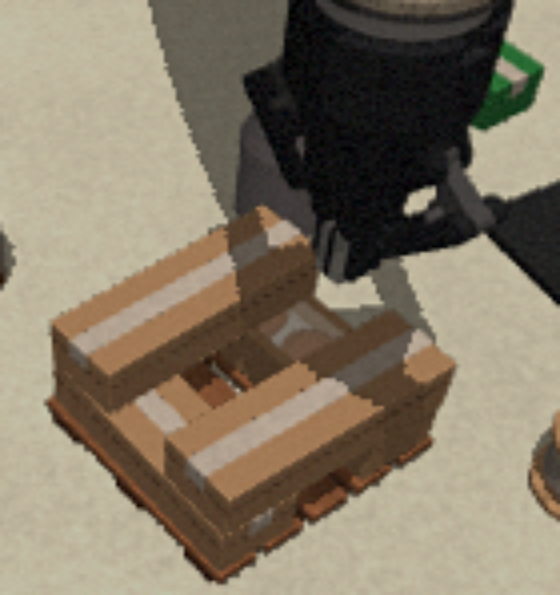

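```bash
python3 - <<'E'
from h import *
s=readout.get_state()
for n in ('scene','side','wrist'):
    C=cam(n,s); M=R.from_quat(s['tcp_rot']).as_matrix()
    for q in ((0,0,0),(0,-.011,0),(0,0,-.02),(0,0,-.03),(0,-.011,-.03),(0,.011,-.03)):
        print(n,q,proj(C,s['eef_pos']+M@np.array(q)).round(1))
im=cv2.imread('pics/wrist2.png')[200:320,180:330]; cv2.imwrite('pics/c3.png',cv2.resize(im,None,fx=5,fy=5))
im=cv2.imread('pics/side2.png')[80:180,240:340]; cv2.imwrite('pics/c4.png',cv2.resize(im,None,fx=6,fy=6))
E
```

```text
scene (0, 0, 0) [[302.5 220. ]]
scene (0, -0.011, 0) [[307. 217.]]
scene (0, 0, -0.02) [[303.8 213.4]]
scene (0, 0, -0.03) [[304.4 209.9]]
scene (0, -0.011, -0.03) [[309. 207.]]
scene (0, 0.011, -0.03) [[299.8 212.9]]
side (0, 0, 0) [[290.6 135.5]]
side (0, -0.011, 0) [[287.  134.8]]
side (0, 0, -0.02) [[290.7 128.7]]
side (0, 0, -0.03) [[290.8 125.2]]
side (0, -0.011, -0.03) [[287.1 124.6]]
side (0, 0.011, -0.03) [[294.5 125.9]]
wrist (0, 0, 0) [[253.9 224.8]]
wrist (0, -0.011, 0) [[253.9 209.8]]
wrist (0, 0, -0.02) [[253.9 238.3]]
wrist (0, 0, -0.03) [[253.9 246.2]]
wrist (0, -0.011, -0.03) [[253.8 229. ]]
wrist (0, 0.011, -0.03) [[253.9 262.7]]
```

View pics/c3.png

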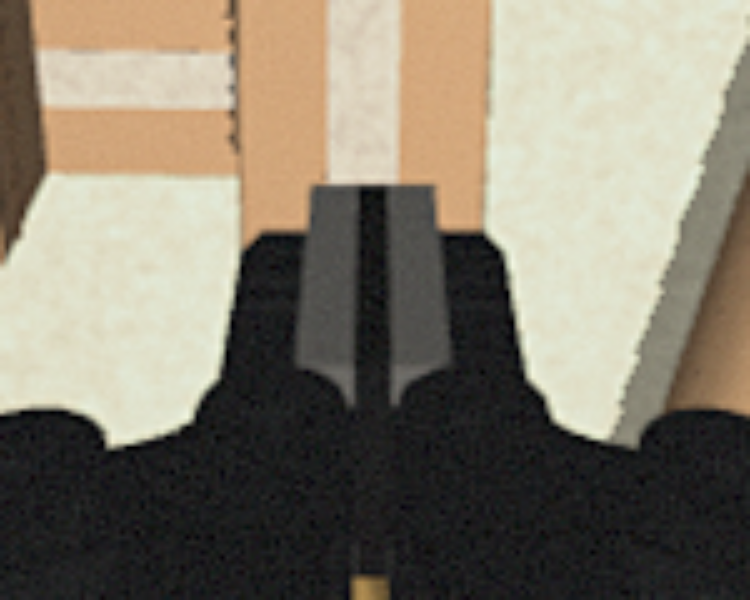

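View pics/c4.png

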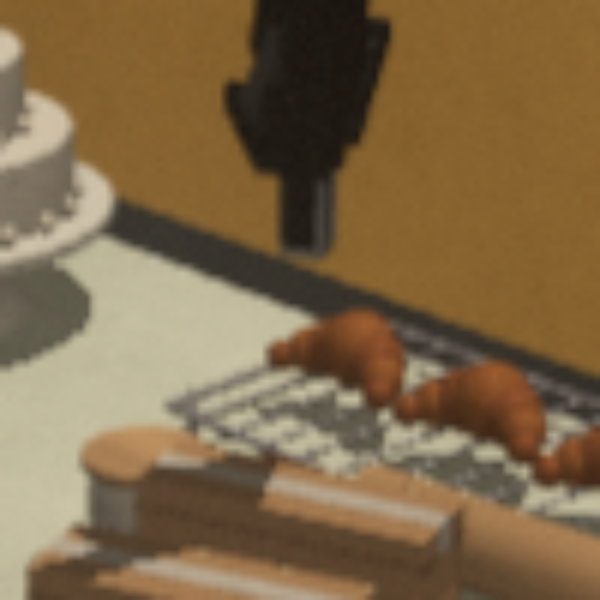

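The grip shut on nothing. In all three cameras the finger tips show about 36 mm behind the reported TCP (side row 122.5 instead of 135.5, wrist row 237 instead of 210), so I need to go about 37 mm deeper by the readout. I check that F has not moved, then try again.

```bash
python3 -m crank '0 0 0 0 0 0; 0 0 0 0 0 0; 0 0 0 0 0 0;0 0 0 0 0 0;0 0 0 0 0 0' 1 40; python3 - <<'E'
from h import *
s=readout.get_state(); im=optics.read_camera('wrist'); C=cam('wrist',s)
o=im[:,:,::-1].copy()
for x in ([.6255,.035,1.93],[.5307,.0014,1.936]): drawbox(o,C,box(*x,.063,.15,.05,.045),(255,255,0))
cv2.imwrite('pics/w3.png',cv2.resize(o,(768,576)))
E
python3 to.py .6255 .035 .028 .36
```

```text
time: 6.38
eef_pos: [0.625, 0.0349, 0.1883]
tcp_rot: [0.984, 0.177, 0.0, 0.0]
contact_force: [0.3, 0.4, -0.9]
opening: 0.997
t 6.42 pos [0.625  0.0349 0.1884] yaw 0.355 op 1.001 F [-0.5  0.1 -0.7]
turn rv [ 0.    -0.    -0.005] shift after turn [5.000e-01 1.000e-01 1.604e+02]
```

View pics/w3.png

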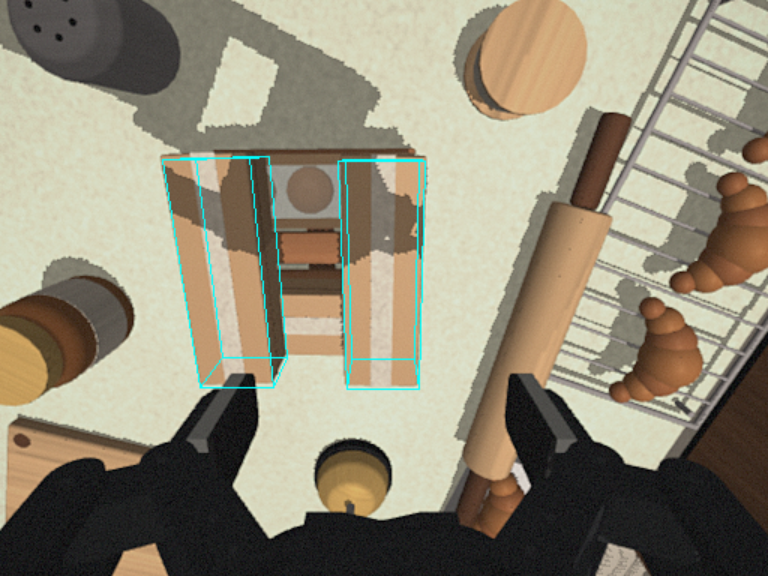

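```bash
python3 -m crank '0 0 40 0 0 0; 0 0 40 0 0 0; 0 0 35 0 0 0;0 0 0 0 0 0'; python3 -m crank '0 0 25 0 0 0; 0 0 20 0 0 0;0 0 0 0 0 0'; python3 -m crank '0 0 0 0 0 0; 0 0 0 0 0 0; 0 0 0 0 0 0;0 0 0 0 0 0;0 0 0 0 0 0' -1 40; python3 to.py .6255 .035 .028 .36
```

```text
time: 6.92
eef_pos: [0.6221, 0.0352, 0.0697]
tcp_rot: [0.984, 0.177, -0.004, -0.001]
contact_force: [0.1, 0.2, 0.2]
opening: 0.995
time: 7.3
eef_pos: [0.624, 0.035, 0.0272]
tcp_rot: [0.984, 0.177, -0.001, -0.0]
contact_force: [-0.8, 1.0, -0.3]
opening: 1.002
time: 7.92
eef_pos: [0.6261, 0.0348, 0.0298]
tcp_rot: [0.984, 0.177, 0.001, 0.0]
contact_force: [0.4, 0.4, 5.5]
opening: 0.581
t 7.92 pos [0.6261 0.0348 0.0298] yaw 0.355 op 0.581 F [0.4 0.4 5.5]
turn rv [ 0.0011 -0.0022 -0.005 ] shift after turn [-0.5 -0.4  1.8]
```

```bash
python3 -m crank '0 0 -5 0 0 0; 0 0 -15 0 0 0; 0 0 -30 0 0 0;0 0 -40 0 0 0;0 0 0 0 0 0'; python3 -m crank '0 0 -40 0 0 0;0 0 0 0 0 0';python3 to.py .512 -.327 .155 .073; python3 - <<'E'
from h import *
s=readout.get_state(); im=optics.read_camera('wrist'); cv2.imwrite('pics/w4.png',im[:,:,::-1])
im=optics.read_camera('scene'); cv2.imwrite('pics/s4.png',im[:,:,::-1])
E
```

```text
time: 8.55
eef_pos: [0.6279, 0.0347, 0.1232]
tcp_rot: [0.984, 0.177, 0.004, 0.001]
contact_force: [-0.0, 0.1, -2.0]
opening: 0.579
time: 8.8
eef_pos: [0.6267, 0.0348, 0.1607]
tcp_rot: [0.984, 0.177, 0.003, 0.001]
contact_force: [0.8, -0.5, -1.8]
opening: 0.581
t 8.8 pos [0.6267 0.0348 0.1607] yaw 0.3551 op 0.581 F [ 0.8 -0.5 -1.8]
turn rv [ 0.0018 -0.0053  0.2821] shift after turn [-140.8  352.4    5.7]
```

View pics/w4.png

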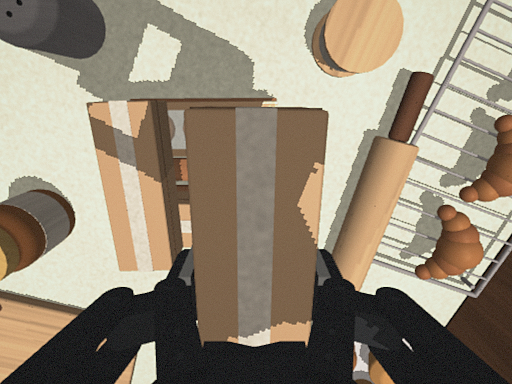

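View pics/s4.png

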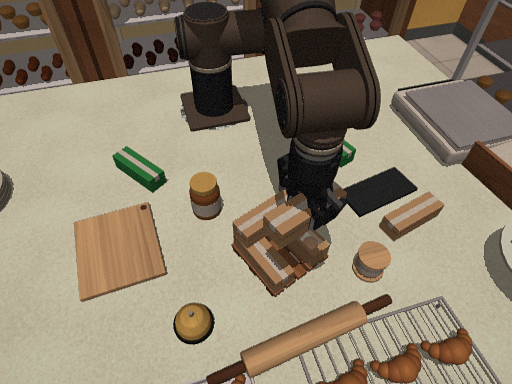

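```bash
python3 -m crank '0 0 0 0 0 0.14; 0 0 0 0 0 0.142; -20 50 0 0 0 0; -20 50 0 0 0 0; -20 50 0 0 0 0'; python3 -m crank '-20 50 0 0 0 0; -20 50 0 0 0 0; -20 50 0 0 0 0; -20 50 0 0 0 0; 0 0 0 0 0 0'; python3 to.py .512 -.327 .04 .073
```

```text
time: 9.52
eef_pos: [0.5739, -0.1197, 0.1551]
tcp_rot: [0.999, 0.037, -0.002, -0.001]
contact_force: [0.1, -0.6, -2.0]
opening: 0.583
time: 10.15
eef_pos: [0.5084, -0.3269, 0.1553]
tcp_rot: [0.999, 0.034, -0.002, -0.001]
contact_force: [0.6, 0.2, -2.0]
opening: 0.584
t 10.15 pos [ 0.5084 -0.3269  0.1553] yaw 0.0678 op 0.584 F [ 0.6  0.2 -2. ]
turn rv [-0.0025  0.0034 -0.0052] shift after turn [  3.6   0.4 115.3]
```

```bash
python3 -m crank '4 0 40 0 0 0; 0 0 45 0 0 0; 0 0 40 0 0 0; 0 0 15 0 0 0; 0 0 0 0 0 0'; python3 to.py .512 -.327 -.018 .073;  python3 -m crank '0 0 10 0 0 0; 0 0 10 0 0 0; 0 0 5 0 0 0; 0 0 0 0 0 0'; python3 to.py .512 -.327 -.018 .073
```

```text
time: 10.78
eef_pos: [0.5141, -0.3226, 0.0166]
tcp_rot: [0.999, 0.037, -0.001, -0.001]
contact_force: [0.1, 0.3, -1.3]
opening: 0.579
t 10.78 pos [ 0.5141 -0.3226  0.0166] yaw 0.0736 op 0.579 F [ 0.1  0.3 -1.3]
turn rv [-0.0028  0.0025  0.0006] shift after turn [-2.4  4.3 34.6]
time: 11.28
eef_pos: [0.5146, -0.3239, -0.0071]
tcp_rot: [0.999, 0.036, -0.0, -0.0]
contact_force: [0.2, 1.3, -1.1]
opening: 0.585
t 11.28 pos [ 0.5146 -0.3239 -0.0071] yaw 0.0729 op 0.585 F [ 0.2  1.3 -1.1]
turn rv [-0.0006  0.0006 -0.0001] shift after turn [-2.8  2.9 10.9]
```

```bash
python3 -m crank '-2 2 4 0 0 0; 0 0 3 0 0 0; 0 0 0 0 0 0'; python3 -m crank '0 0 2 0 0 0; 0 0 0 0 0 0'; python3 -m crank '0 0 2 0 0 0; 0 0 0 0 0 0'
```

```text
time: 11.65
eef_pos: [0.5128, -0.3261, -0.014]
tcp_rot: [0.999, 0.036, -0.0, -0.0]
contact_force: [0.6, 0.3, -1.9]
opening: 0.582
time: 11.9
eef_pos: [0.513, -0.3261, -0.0158]
tcp_rot: [0.999, 0.037, -0.0, -0.0]
contact_force: [0.0, 0.7, -1.9]
opening: 0.584
time: 12.15
eef_pos: [0.5129, -0.3261, -0.0179]
tcp_rot: [0.999, 0.037, -0.0, -0.0]
contact_force: [-0.4, 0.3, -2.3]
opening: 0.58
```

```bash
python3 -m crank '0 0 1.5 0 0 0; 0 0 0 0 0 0'; python3 -m crank '0 0 1.5 0 0 0; 0 0 0 0 0 0'; python3 -m crank '0 0 1.5 0 0 0; 0 0 0 0 0 0'
```

```text
time: 12.4
eef_pos: [0.5133, -0.3264, -0.0181]
tcp_rot: [0.999, 0.037, 0.0, 0.0]
contact_force: [-2.3, 2.1, 4.4]
opening: 0.579
time: 12.65
eef_pos: [0.5135, -0.3265, -0.0182]
tcp_rot: [0.999, 0.037, -0.0, 0.0]
contact_force: [-5.2, 3.9, 11.3]
opening: 0.582
time: 12.9
eef_pos: [0.5137, -0.3267, -0.0182]
tcp_rot: [0.999, 0.037, -0.0, 0.0]
contact_force: [-8.4, 6.8, 18.5]
opening: 0.58
```

```bash
python3 -m crank '0 0 -3.5 0 0 0; 0 0 0 0 0 0'; python3 -m crank '0 0 0 0 0 0; 0 0 0 0 0 0; 0 0 0 0 0 0; 0 0 0 0 0 0' 1; python3 -m crank '0 0 -20 0 0 0; 0 0 -50 0 0 0;0 0 -50 0 0 0;0 0 -45 0 0 0; 0 0 0 0 0 0'; python3 to.py .5307 .0014 .15 .365; python3 - <<'E'
from h import *
s=readout.get_state(); im=optics.read_camera('scene')[:,:,::-1].copy()
C=cam('scene'); cv2.imwrite('pics/s5raw.png',im); drawbox(im,C,box(.4598,-.3309,1.6437,0,.18,.21,.015),(255,255,0)); drawbox(im,C,box(.513,-.327,1.644,.015,.15,.05,.045),(0,255,0)); drawbox(im,C,box(.5307,.0014,1.936,.063,.15,.05,.045),(0,255,0))
cv2.imwrite('pics/s5.png',cv2.resize(im[150:310,60:360],None,fx=2.6,fy=2.6))
E
```

```text
time: 13.15
eef_pos: [0.5135, -0.3266, -0.0181]
tcp_rot: [0.999, 0.036, 0.001, 0.0]
contact_force: [-0.9, 0.8, 3.6]
opening: 0.584
time: 13.65
eef_pos: [0.5129, -0.3262, -0.0189]
tcp_rot: [0.999, 0.036, -0.0, -0.0]
contact_force: [-0.4, -0.0, -0.6]
opening: 0.999
time: 14.28
eef_pos: [0.5159, -0.3287, 0.1539]
tcp_rot: [0.999, 0.037, 0.005, 0.004]
contact_force: [-0.1, 0.6, -0.1]
opening: 1.0
t 14.28 pos [ 0.5159 -0.3287  0.1539] yaw 0.0732 op 1.0 F [-0.1  0.6 -0.1]
turn rv [ 0.0103 -0.0074 -0.2918] shift after turn [ 131.6 -303.1    3.9]
```

View pics/s5.png

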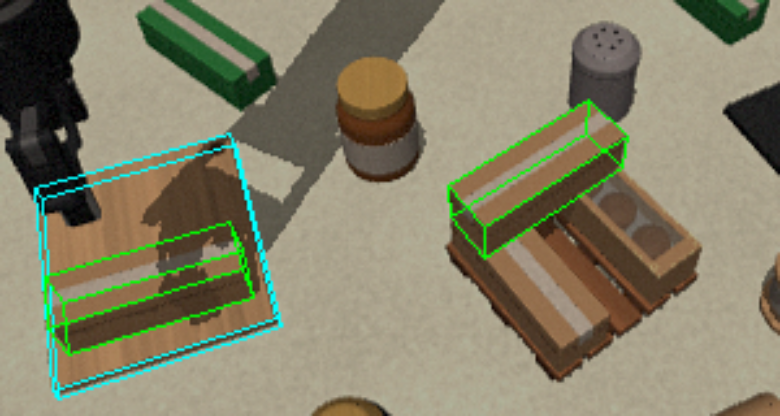

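F lies squarely on the outer half of the side board, and B and the lower layer have not moved. Next is B.

```bash
python3 -m crank '0 0 0 0 0 -0.146; 0 0 0 0 0 -0.146; 22 -50 0 0 0 0; 22 -50 0 0 0 0; 22 -50 0 0 0 0'; python3 -m crank '22 -50 0 0 0 0; 22 -50 0 0 0 0; 22 -50 0 0 0 0; 0 0 0 0 0 0';  python3 to.py .5307 .0014 .028 .365
```

```text
time: 14.95
eef_pos: [0.5199, -0.1606, 0.1448]
tcp_rot: [0.983, 0.181, -0.001, -0.001]
contact_force: [0.4, -0.2, -0.3]
opening: 1.0
time: 15.45
eef_pos: [0.5278, 0.0045, 0.1449]
tcp_rot: [0.983, 0.184, -0.001, -0.001]
contact_force: [-1.0, 0.6, 0.1]
opening: 0.999
t 15.45 pos [0.5278 0.0045 0.1449] yaw 0.3704 op 0.999 F [-1.   0.6  0.1]
turn rv [-0.002   0.0025  0.0054] shift after turn [  1.6   3.9 116.9]
```

```bash
python3 -m crank '2 4 0 0 0 0.005; 0 0 40 0 0 0; 0 0 40 0 0 0; 0 0 0 0 0 0'; python3 to.py .5307 .0014 .028 .365; python3 -m crank '0 0 20 0 0 0; 0 0 14 0 0 0;0 0 0 0 0 0'; python3 to.py .5307 .0014 .028 .365; python3 -m crank '0 0 0 0 0 0; 0 0 0 0 0 0; 0 0 0 0 0 0;0 0 0 0 0 0;0 0 0 0 0 0' -1 40; python3 to.py .5307 .0014 .028 .365
```

```text
time: 15.95
eef_pos: [0.5293, -0.003, 0.0625]
tcp_rot: [0.984, 0.178, -0.004, -0.001]
contact_force: [-0.1, -0.3, -0.2]
opening: 0.999
t 15.95 pos [ 0.5293 -0.003   0.0625] yaw 0.3574 op 0.999 F [-0.1 -0.3 -0.2]
turn rv [-0.0045  0.0077 -0.0076] shift after turn [ 2.9 -3.6 34.5]
time: 16.32
eef_pos: [0.5322, -0.0024, 0.0321]
tcp_rot: [0.984, 0.179, -0.001, -0.0]
contact_force: [-0.3, 0.8, -0.2]
opening: 0.998
t 16.32 pos [ 0.5322 -0.0024  0.0321] yaw 0.3591 op 0.998 F [-0.3  0.8 -0.2]
turn rv [-0.0006  0.0011 -0.0059] shift after turn [-0.1 -4.1  4.1]
time: 16.95
eef_pos: [0.5335, -0.002, 0.0335]
tcp_rot: [0.984, 0.179, 0.001, 0.0]
contact_force: [-0.6, 0.1, 5.9]
opening: 0.581
t 16.95 pos [ 0.5335 -0.002   0.0335] yaw 0.3602 op 0.581 F [-0.6  0.1  5.9]
turn rv [ 0.0011 -0.0016 -0.0048] shift after turn [-1.4 -4.2  5.5]
```

```bash
python3 -m crank '0 0 -5 0 0 0; 0 0 -15 0 0 0; 0 0 -30 0 0 0;0 0 -40 0 0 0;0 0 -35 0 0 0'; python3 -m crank '0 0 0 0 0 0.14;0 0 0 0 0 0.14;0 0 0 0 0 0'; python3 to.py .408 -.339 .155 .073
```

```text
time: 17.58
eef_pos: [0.5323, -0.0018, 0.159]
tcp_rot: [0.984, 0.179, 0.0, 0.0]
contact_force: [-0.2, 0.0, -2.7]
opening: 0.577
time: 17.95
eef_pos: [0.5322, -0.0018, 0.1575]
tcp_rot: [0.999, 0.041, -0.0, -0.0]
contact_force: [-0.1, 0.3, -2.4]
opening: 0.579
t 17.95 pos [ 0.5322 -0.0018  0.1575] yaw 0.0817 op 0.579 F [-0.1  0.3 -2.4]
turn rv [-0.      0.0002  0.0087] shift after turn [-148.4  327.3    2.5]
```

```bash
python3 -m crank '-21 47 0 0 0 0.008; -21 47 0 0 0 0; -21 47 0 0 0 0; -21 47 0 0 0 0; -21 47 0 0 0 0'; python3 -m crank '-21 46 0 0 0 0; -22 46 0 0 0 0; 0 0 40 0 0 0; 0 0 40 0 0 0; 0 0 0 0 0 0'; python3 to.py .408 -.339 -.018 .073
```

```text
time: 18.58
eef_pos: [0.4442, -0.2453, 0.1574]
tcp_rot: [0.999, 0.037, 0.0, -0.0]
contact_force: [0.9, 0.5, -1.8]
opening: 0.581
time: 19.2
eef_pos: [0.4063, -0.3362, 0.0736]
tcp_rot: [0.999, 0.037, -0.003, -0.004]
contact_force: [-0.5, 0.9, -1.8]
opening: 0.582
t 19.2 pos [ 0.4063 -0.3362  0.0736] yaw 0.0734 op 0.582 F [-0.5  0.9 -1.8]
turn rv [-0.0077  0.0054  0.0004] shift after turn [ 1.4  3.  91.6]
```

```bash
python3 -m crank '0 0 40 0 0 0; 0 0 25 0 0 0; 0 0 10 0 0 0; 0 0 0 0 0 0'; python3 -m crank '0 0 6 0 0 0;  0 0 0 0 0 0'; python3 -m crank '0 0 3 0 0 0;  0 0 0 0 0 0'; python3 -m crank '0 0 2 0 0 0;  0 0 0 0 0 0'
```

```text
time: 19.7
eef_pos: [0.4094, -0.3393, 0.0033]
tcp_rot: [0.999, 0.036, 0.0, 0.0]
contact_force: [0.6, -1.4, -1.5]
opening: 0.582
time: 19.95
eef_pos: [0.4091, -0.3391, -0.0031]
tcp_rot: [0.999, 0.036, 0.0, 0.0]
contact_force: [0.1, 0.0, -0.3]
opening: 0.582
time: 20.2
eef_pos: [0.4087, -0.3387, -0.0067]
tcp_rot: [0.999, 0.036, -0.0, -0.0]
contact_force: [1.0, 0.3, -2.3]
opening: 0.581
time: 20.45
eef_pos: [0.4087, -0.3387, -0.0089]
tcp_rot: [0.999, 0.036, -0.0, -0.0]
contact_force: [-0.2, -0.0, -2.1]
opening: 0.581
```

```bash
python3 -m crank '0 0 2 0 0 0;  0 0 0 0 0 0'; python3 -m crank '0 0 2 0 0 0;  0 0 0 0 0 0'; python3 -m crank '0 0 2 0 0 0;  0 0 0 0 0 0'; python3 -m crank '0 0 1.5 0 0 0;  0 0 0 0 0 0'
```

```text
time: 20.7
eef_pos: [0.4087, -0.3387, -0.0109]
tcp_rot: [0.999, 0.036, -0.0, -0.0]
contact_force: [0.6, -1.0, -2.1]
opening: 0.581
time: 20.95
eef_pos: [0.4087, -0.3387, -0.0129]
tcp_rot: [0.999, 0.036, -0.0, -0.0]
contact_force: [-1.0, 0.2, -1.8]
opening: 0.578
time: 21.2
eef_pos: [0.409, -0.3391, -0.0145]
tcp_rot: [0.999, 0.036, 0.0, 0.0]
contact_force: [0.5, 0.3, -1.3]
opening: 0.58
time: 21.45
eef_pos: [0.409, -0.3391, -0.0145]
tcp_rot: [0.999, 0.036, -0.0, -0.0]
contact_force: [-3.8, 4.0, 8.8]
opening: 0.576
```

```bash
python3 -m crank '0 0 -1 0 0 0; 0 0 0 0 0 0; 0 0 0 0 0 0; 0 0 0 0 0 0; 0 0 0 0 0 0' 1; python3 -m crank '0 0 -20 0 0 0; 0 0 -50 0 0 0;0 0 -50 0 0 0;0 0 -50 0 0 0; 0 0 0 0 0 0'; python3 -m crank '0 0 0 0 0 0.186; 0 0 0 0 0 0.186;0 0 0 0 0 0.186;0 0 0 0 0 0.186; 0 0 0 0 0 0.186'; python3 -m crank '0 0 0 0 0 0.178; 0 0 0 0 0 0.178;0 0 0 0 0 0'; python3 to.py .5606 .0651 .15 1.93
```

```text
time: 22.08
eef_pos: [0.4088, -0.3388, -0.0153]
tcp_rot: [0.999, 0.036, -0.0, -0.0]
contact_force: [0.0, 0.6, 0.1]
opening: 1.001
time: 22.7
eef_pos: [0.4111, -0.3415, 0.1605]
tcp_rot: [0.999, 0.036, 0.003, 0.004]
contact_force: [0.5, -0.1, 0.5]
opening: 1.001
time: 23.32
eef_pos: [0.4082, -0.3382, 0.1532]
tcp_rot: [0.908, -0.419, -0.001, -0.001]
contact_force: [-0.0, -0.2, -0.0]
opening: 1.0
time: 23.7
eef_pos: [0.4083, -0.3383, 0.1535]
tcp_rot: [0.822, -0.57, -0.001, -0.0]
contact_force: [-0.3, 0.3, 0.3]
opening: 0.998
t 23.7 pos [ 0.4083 -0.3383  0.1535] yaw -1.212 op 0.998 F [-0.3  0.3  0.3]
turn rv [ 0.0007  0.0021 -0.0004] shift after turn [-324.1 -284.3    3.5]
```

```bash
python3 -m crank '-40 -35 0 0 0 0; -40 -35 0 0 0 0; -40 -35 0 0 0 0; -40 -35 0 0 0 0; -40 -35 0 0 0 0'; python3 -m crank '-40 -35 0 0 0 0; -40 -35 0 0 0 0; 0 0 0 0 0 0;0 0 0 0 0 0'; python3 to.py .5606 .0651 .15 1.93;  python3 - <<'E'
from h import *
s=readout.get_state(); im=optics.read_camera('wrist'); C=cam('wrist',s)
o=im[:,:,::-1].copy()
cv2.imwrite('pics/w6raw.png',o)
for x in ([.5606,.0651,.36],[.595,-.029,.36]): drawbox(o,C,box(*x,.018,.15,.05,.045),(0,255,0))
drawbox(o,C,box(.578,.0182,.36,0,.156,.156,.018),(255,0,255))
cv2.imwrite('pics/w6.png',cv2.resize(o,(768,576)))
im=optics.read_camera('scene')[:,:,::-1].copy();C=cam('scene')
for x in ([.5606,.0651,.36],[.595,-.029,.36]): drawbox(im,C,box(*x,.018,.15,.05,.045),(0,255,0))
for x in ([.513,-.3265,1.644],[.409,-.335,1.644]):drawbox(im,C,box(*x,.015,.15,.05,.045),(0,255,0))
drawbox(im,C,box(.578,.0182,.36,0,.156,.156,.018),(255,0,255))
cv2.imwrite('pics/s6.png',cv2.resize(im[150:310,60:360],None,fx=2.6,fy=2.6))
E
```

```text
time: 24.32
eef_pos: [0.503, -0.0886, 0.1543]
tcp_rot: [0.822, -0.569, -0.0, 0.0]
contact_force: [1.5, 0.5, 0.4]
opening: 1.0
time: 24.82
eef_pos: [0.5401, 0.0091, 0.1541]
tcp_rot: [0.822, -0.569, -0.0, 0.001]
contact_force: [-0.1, 0.1, -0.2]
opening: 1.0
t 24.82 pos [0.5401 0.0091 0.1541] yaw -1.2116 op 1.0 F [-0.1  0.1 -0.2]
turn rv [0.0014 0.0002 0.    ] shift after turn [-45.3 -38.9   4.1]
```

View pics/w6.png

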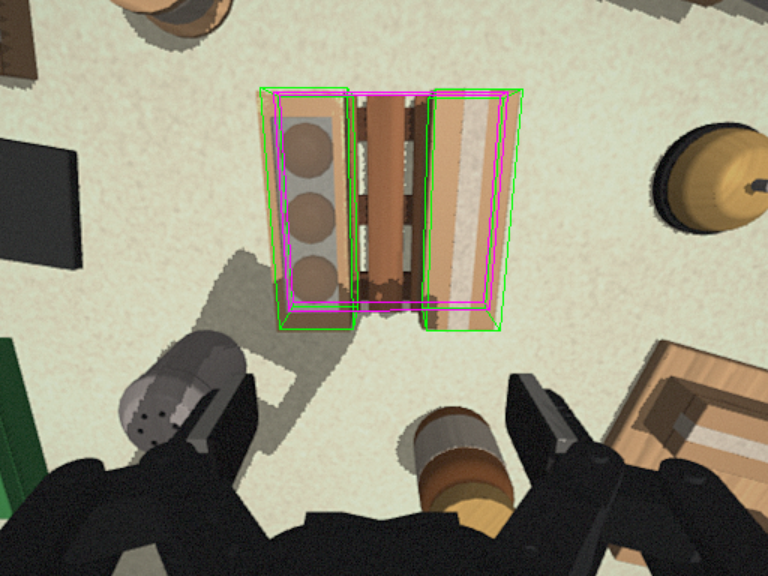

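View pics/s6.png

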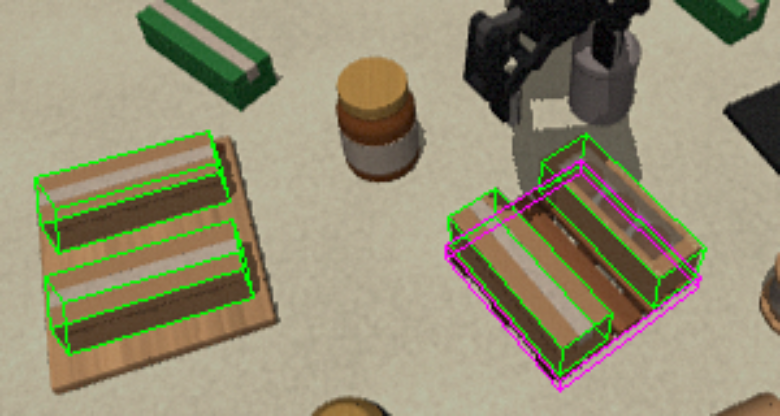

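The three cakes show through the lid at (310,150/215/278) in the wrist view, so this is the windowed carton. Both cartons set aside lie square on the side board. I go down on the windowed carton.

```bash
python3 -m crank '-23 -20 0 0 0 0; -23 -20 0 0 0 0; 0 0 40 0 0 0; 0 0 40 0 0 0; 0 0 0 0 0 0'; python3 to.py .5606 .0651 -.010 1.93
```

```text
time: 25.55
eef_pos: [0.5586, 0.0651, 0.0711]
tcp_rot: [0.821, -0.571, -0.004, 0.002]
contact_force: [0.4, 0.2, 0.6]
opening: 1.001
t 25.55 pos [0.5586 0.0651 0.0711] yaw -1.2155 op 1.001 F [0.4 0.2 0.6]
turn rv [ 0.0079  0.0034 -0.0039] shift after turn [ 0.7 -1.8 81.1]
```

```bash
python3 -m crank '0 0 40 0 0 0; 0 0 20 0 0 0; 0 0 15 0 0 0; 0 0 0 0 0 0;0 0 0 0 0 0'; python3 to.py .5606 .0651 -.010 1.93; python3 -m crank '0 0 0 0 0 0; 0 0 0 0 0 0; 0 0 0 0 0 0; 0 0 0 0 0 0;0 0 0 0 0 0' -1 40; python3 to.py .5606 .0651 -.010 1.93
```

```text
time: 26.18
eef_pos: [0.5631, 0.0661, 0.001]
tcp_rot: [0.821, -0.57, 0.001, -0.001]
contact_force: [-0.8, 0.5, 0.1]
opening: 1.002
t 26.18 pos [0.5631 0.0661 0.001 ] yaw -1.2139 op 1.002 F [-0.8  0.5  0.1]
turn rv [-0.0018 -0.0008 -0.0023] shift after turn [ 0.1  2.7 11. ]
time: 26.8
eef_pos: [0.5627, 0.0662, 0.0007]
tcp_rot: [0.821, -0.57, 0.001, -0.0]
contact_force: [0.2, 0.0, 5.3]
opening: 0.58
t 26.8 pos [0.5627 0.0662 0.0007] yaw -1.2139 op 0.58 F [0.2 0.  5.3]
turn rv [-0.0013 -0.0005 -0.0023] shift after turn [ 0.3  2.4 10.7]
```

The grip is higher on the carton than I wanted, so I regrip lower.

```bash
python3 -m crank '0 0 0 0 0 0; 0 0 0 0 0 0; 0 2 6 0 0 0; 0 0 6 0 0 0;0 0 0 0 0 0' 1; python3 to.py .5606 .0651 -.010 1.93; python3 -m crank '0 0 0 0 0 0; 0 0 0 0 0 0; 0 0 0 0 0 0; 0 0 0 0 0 0;0 0 0 0 0 0' -1 40; python3 to.py .5606 .0651 -.010 1.93
```

```text
time: 27.42
eef_pos: [0.5592, 0.0655, -0.0133]
tcp_rot: [0.821, -0.57, -0.001, 0.001]
contact_force: [0.3, -0.2, 0.2]
opening: 1.0
t 27.43 pos [ 0.5592  0.0655 -0.0133] yaw -1.2141 op 1.0 F [ 0.3 -0.2  0.2]
turn rv [ 0.0019  0.0008 -0.0025] shift after turn [ 0.8 -1.1 -3.3]
time: 28.05
eef_pos: [0.5606, 0.0654, -0.0118]
tcp_rot: [0.821, -0.57, 0.0, -0.0]
contact_force: [0.2, -0.6, 0.4]
opening: 0.579
t 28.05 pos [ 0.5606  0.0654 -0.0118] yaw -1.214 op 0.579 F [ 0.2 -0.6  0.4]
turn rv [-0.0008 -0.0004 -0.0024] shift after turn [ 0.3  0.1 -1.8]
```

```bash
python3 -m crank '0 0 -5 0 0 0; 0 0 -15 0 0 0; 0 0 -30 0 0 0;0 0 -40 0 0 0;0 0 -40 0 0 0'; python3 -m crank '0 0 -35 0 0 0;0 0 0 0 0 -0.175;0 0 0 0 0 -0.175;0 0 0 0 0 -0.175;0 0 0 0 0 -0.175'; python3 -m crank '0 0 0 0 0 -0.175;0 0 0 0 0 -0.175;0 0 0 0 0 -0.175;0 0 0 0 0 -0.175;0 0 0 0 0 0'; python3 to.py .4761 .3255 .15 .191
```

```text
time: 28.68
eef_pos: [0.5597, 0.0656, 0.1196]
tcp_rot: [0.821, -0.57, -0.0, 0.0]
contact_force: [0.9, -0.7, -1.9]
opening: 0.579
time: 29.3
eef_pos: [0.5598, 0.0656, 0.1535]
tcp_rot: [0.968, -0.251, 0.0, -0.0]
contact_force: [0.5, 0.5, -1.5]
opening: 0.576
time: 29.92
eef_pos: [0.5599, 0.0655, 0.1534]
tcp_rot: [0.996, 0.092, 0.0, -0.0]
contact_force: [-0.4, -0.2, -2.5]
opening: 0.576
t 29.93 pos [0.5599 0.0655 0.1534] yaw 0.184 op 0.576 F [-0.4 -0.2 -2.5]
turn rv [-0.     -0.0002 -0.007 ] shift after turn [ -32.9 -271.1    3.4]
```

```bash
python3 -m crank '-5 -45 0 0 0 -0.007; -5 -45 0 0 0 0; -5 -45 0 0 0 0; -5 -45 0 0 0 0; -5 -45 0 0 0 0'; python3 -m crank '-6 -45 0 0 0 0; 0 0 40 0 0 0; 0 0 40 0 0 0; 0 0 25 0 0 0; 0 0 0 0 0 0'; python3 to.py .4761 .3255 -.018 .191
```

```text
time: 30.55
eef_pos: [0.4921, 0.2829, 0.1533]
tcp_rot: [0.996, 0.095, 0.0, -0.0]
contact_force: [0.6, 0.7, -1.1]
opening: 0.579
time: 31.18
eef_pos: [0.4761, 0.3237, 0.0455]
tcp_rot: [0.995, 0.095, -0.003, 0.001]
contact_force: [-1.1, -0.7, -0.9]
opening: 0.578
t 31.18 pos [0.4761 0.3237 0.0455] yaw 0.1907 op 0.578 F [-1.1 -0.7 -0.9]
turn rv [ 0.0013  0.0056 -0.0003] shift after turn [ 0.3 -1.7 63.5]
```

```bash
python3 -m crank '0 0 20 0 0 0; 0 0 15 0 0 0; 0 0 10 0 0 0; 0 0 0 0 0 0'; python3 to.py .4761 .3255 -.018 .191;python3 -m crank '0 0 6 0 0 0;  0 0 0 0 0 0'; python3 -m crank '0 0 3 0 0 0;  0 0 0 0 0 0';python3 to.py .4761 .3255 -.018 .191
```

```text
time: 31.68
eef_pos: [0.4775, 0.3242, 0.0017]
tcp_rot: [0.995, 0.096, -0.001, 0.0]
contact_force: [-0.6, 0.4, -1.3]
opening: 0.58
t 31.68 pos [0.4775 0.3242 0.0017] yaw 0.1927 op 0.58 F [-0.6  0.4 -1.3]
turn rv [0.0005 0.0022 0.0017] shift after turn [-1.1 -1.5 19.7]
time: 31.92
eef_pos: [0.4782, 0.3246, -0.0033]
tcp_rot: [0.995, 0.096, -0.0, 0.0]
contact_force: [0.5, 0.2, -1.4]
opening: 0.583
time: 32.17
eef_pos: [0.4782, 0.3246, -0.0062]
tcp_rot: [0.995, 0.096, -0.0, 0.0]
contact_force: [0.8, 0.5, -2.2]
opening: 0.581
t 32.17 pos [ 0.4782  0.3246 -0.0062] yaw 0.193 op 0.581 F [ 0.8  0.5 -2.2]
turn rv [0.     0.0001 0.002 ] shift after turn [-1.9 -1.3 11.8]
```

```bash
python3 -m crank '-2 -1 5 0 0 0;  0 0 0 0 0 0'; python3 -m crank '0 0 3 0 0 0;  0 0 0 0 0 0';python3 -m crank '0 0 2 0 0 0;  0 0 0 0 0 0';python3 -m crank '0 0 2 0 0 0;  0 0 0 0 0 0';python3 to.py .4761 .3255 -.018 .191
```

```text
time: 32.42
eef_pos: [0.4753, 0.325, -0.0118]
tcp_rot: [0.995, 0.096, -0.001, 0.0]
contact_force: [-0.8, -0.1, -2.5]
opening: 0.581
time: 32.67
eef_pos: [0.4759, 0.3251, -0.0145]
tcp_rot: [0.995, 0.096, -0.0, 0.0]
contact_force: [0.3, 0.2, -2.9]
opening: 0.577
time: 32.92
eef_pos: [0.476, 0.3252, -0.0163]
tcp_rot: [0.995, 0.096, -0.0, 0.0]
contact_force: [-0.6, -0.7, -1.8]
opening: 0.578
time: 33.17
eef_pos: [0.4765, 0.3254, -0.0178]
tcp_rot: [0.995, 0.096, 0.0, -0.0]
contact_force: [-0.4, -0.4, 0.1]
opening: 0.581
t 33.17 pos [ 0.4765  0.3254 -0.0178] yaw 0.193 op 0.581 F [-0.4 -0.4  0.1]
turn rv [-0.0002 -0.0008  0.002 ] shift after turn [-0.4 -0.2  0.2]
```

```bash
python3 -m crank '0 0 0.5 0 0 0; 0 0 0 0 0 0; 0 0 0 0 0 0; 0 0 0 0 0 0; 0 0 0 0 0 0' 1; python3 -m crank '0 0 -20 0 0 0; 0 0 -50 0 0 0;0 0 -50 0 0 0;0 0 -50 0 0 0; 0 0 0 0 0 0'; python3 to.py .5806 .3535 .15 .241;  python3 - <<'E'
from h import *
s=readout.get_state(); im=optics.read_camera('wrist'); C=cam('wrist',s)
o=im[:,:,::-1].copy()
drawbox(o,C,box(.4761,.3255,1.763,.012,.15,.05,.045),(0,255,0))
drawbox(o,C,box(.4761,.3255,1.763,0,.19,.09,.012),(255,0,255))
drawbox(o,C,box(.5806,.3535,1.8118,0,.15,.05,.045),(0,255,0))
cv2.imwrite('pics/w7.png',cv2.resize(o,(768,576)))
im=optics.read_camera('scene')[:,:,::-1].copy();C=cam('scene')
cv2.imwrite('pics/s7.png',cv2.resize(im[120:280,220:480],None,fx=3,fy=3))
E
```

```text
time: 33.8
eef_pos: [0.4761, 0.3252, -0.0187]
tcp_rot: [0.995, 0.096, -0.0, 0.0]
contact_force: [0.4, -0.5, -0.1]
opening: 0.999
time: 34.42
eef_pos: [0.4797, 0.327, 0.1592]
tcp_rot: [0.995, 0.096, 0.006, -0.002]
contact_force: [-0.3, -0.9, -0.4]
opening: 0.998
t 34.42 pos [0.4797 0.327  0.1592] yaw 0.1932 op 0.998 F [-0.3 -0.9 -0.4]
turn rv [-0.0027 -0.0131 -0.0478] shift after turn [104.3  -1.7   9.2]
```

View pics/w7.png

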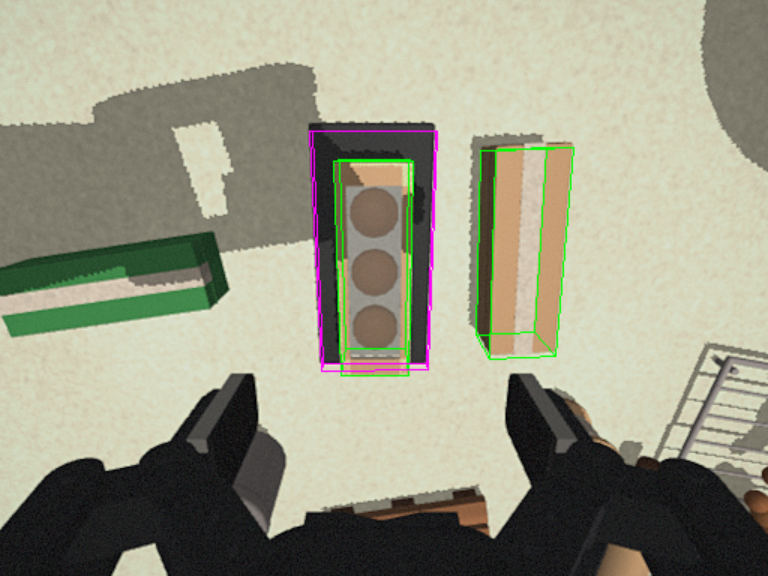

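View pics/s7.png

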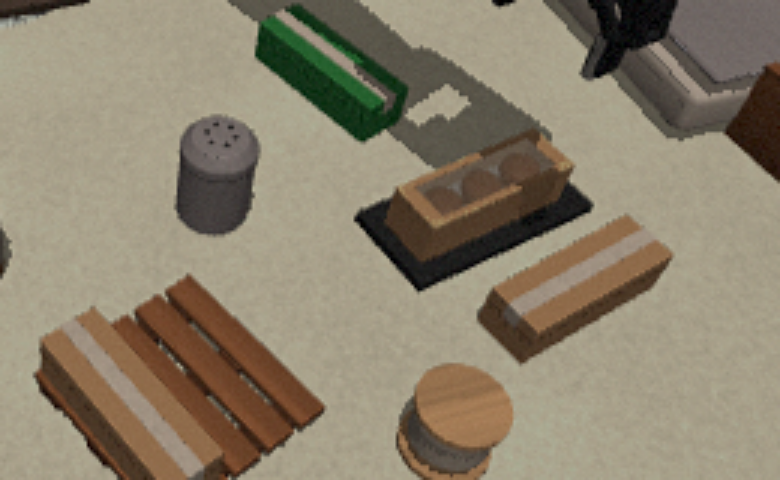

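```bash
python3 -m crank '0 0 0 0 0 -0.048; 52 0 0 0 0 0; 52 0 0 0 0 0; 0 0 0 0 0 0;0 0 0 0 0 0'; python3 to.py .5806 .3535 -.028 .241;  python3 - <<'E'
from h import *
print(back(cam('scene'),(373,250),.05))
s=readout.get_state(); im=optics.read_camera('wrist'); C=cam('wrist',s)
o=im[:,:,::-1].copy()
drawbox(o,C,box(.4761,.3255,1.763,.012,.15,.05,.045),(0,255,0))
drawbox(o,C,box(.4761,.3255,1.763,0,.19,.09,.012),(255,0,255))
drawbox(o,C,box(.5806,.3535,1.8118,0,.15,.05,.045),(0,255,0))
cv2.imwrite('pics/w8.png',cv2.resize(o,(768,576)))
E
```

```text
time: 35.15
eef_pos: [0.5756, 0.3495, 0.1492]
tcp_rot: [0.993, 0.12, -0.002, 0.001]
contact_force: [0.2, 0.2, -0.5]
opening: 1.0
t 35.15 pos [0.5756 0.3495 0.1492] yaw 0.2409 op 1.0 F [ 0.2  0.2 -0.5]
turn rv [ 0.0005  0.0043 -0.0001] shift after turn [  5.8  -2.7 177.2]
[[0.65322876 0.20265824 0.05      ]]
```

View pics/w8.png

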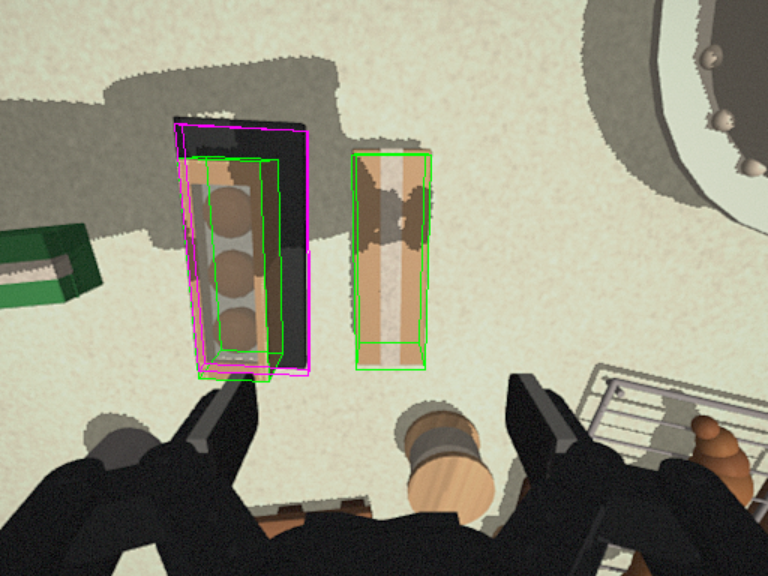

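```bash
python3 -m crank '6 -5 0 0 0 0; 0 0 45 0 0 0; 0 0 45 0 0 0; 0 0 40 0 0 0;0 0 0 0 0 0'; python3 to.py .5803 .3555 -.028 .241; python3 -m crank '0 0 20 0 0 0; 0 0 10 0 0 0; 0 0 8 0 0 0;0 0 0 0 0 0;0 0 0 0 0 0'; python3 to.py .5803 .3555 -.028 .241;
```

```text
time: 35.83
eef_pos: [0.578, 0.3553, 0.0173]
tcp_rot: [0.993, 0.12, -0.004, 0.001]
contact_force: [0.3, 0.1, -0.2]
opening: 1.004
t 35.83 pos [0.578  0.3553 0.0173] yaw 0.2415 op 1.004 F [ 0.3  0.1 -0.2]
turn rv [0.0013 0.0084 0.0005] shift after turn [ 2.3  0.3 45.3]
time: 36.45
eef_pos: [0.5822, 0.3565, -0.0161]
tcp_rot: [0.993, 0.12, 0.0, -0.0]
contact_force: [-0.3, -0.3, 0.7]
opening: 1.001
t 36.45 pos [ 0.5822  0.3565 -0.0161] yaw 0.241 op 1.001 F [-0.3 -0.3  0.7]
turn rv [-0.0002 -0.001  -0.    ] shift after turn [-2.   0.5 11.9]
```

```bash
python3 -m crank '-2 0 6 0 0 0; 0 0 4 0 0 0;0 0 0 0 0 0'; python3 to.py .5803 .3555 -.028 .241; python3 -m crank '0 0 0 0 0 0; 0 0 0 0 0 0; 0 0 0 0 0 0; 0 0 0 0 0 0;0 0 0 0 0 0' -1 40; python3 to.py .5803 .3555 -.028 .241
```

```text
time: 36.83
eef_pos: [0.5792, 0.3556, -0.0274]
tcp_rot: [0.993, 0.12, -0.001, 0.0]
contact_force: [-0.4, 0.1, 0.3]
opening: 0.996
t 36.83 pos [ 0.5792  0.3556 -0.0274] yaw 0.241 op 0.996 F [-0.4  0.1  0.3]
turn rv [ 0.0002  0.0013 -0.    ] shift after turn [1.  0.4 0.6]
time: 37.45
eef_pos: [0.5802, 0.356, -0.0263]
tcp_rot: [0.993, 0.12, 0.0, -0.0]
contact_force: [0.4, 0.6, 1.7]
opening: 0.581
t 37.45 pos [ 0.5802  0.356  -0.0263] yaw 0.241 op 0.581 F [0.4 0.6 1.7]
turn rv [-0.0002 -0.0009  0.    ] shift after turn [-0.   0.5  1.7]
```

```bash
python3 -m crank '0 0 -5 0 0 0; 0 0 -15 0 0 0; 0 0 -30 0 0 0;0 0 -40 0 0 0;0 0 -45 0 0 0'; python3 -m crank '0 0 -45 0 0 0;0 0 0 0 0 0.181;0 0 0 0 0 0.181;0 0 0 0 0 0.181;0 0 0 0 0 0.181'; python3 -m crank '0 0 0 0 0 0.181;0 0 0 0 0 0.181;0 0 0 0 0 0.181;0 0 0 0 0 0.181;0 0 0 0 0 0'; python3 to.py .5606 .0651 .15 1.93
```

```text
time: 38.08
eef_pos: [0.5789, 0.3555, 0.1093]
tcp_rot: [0.993, 0.12, -0.001, 0.0]
contact_force: [-0.4, -0.2, -2.7]
opening: 0.584
time: 38.7
eef_pos: [0.5793, 0.3557, 0.1538]
tcp_rot: [0.97, -0.242, -0.0, 0.0]
contact_force: [0.2, -1.3, -2.9]
opening: 0.579
time: 39.33
eef_pos: [0.5794, 0.3557, 0.1537]
tcp_rot: [0.824, -0.567, -0.0, 0.0]
contact_force: [-0.7, -0.2, -3.0]
opening: 0.584
t 39.33 pos [0.5794 0.3557 0.1537] yaw -1.2049 op 0.584 F [-0.7 -0.2 -3. ]
turn rv [ 0.0002 -0.      0.0067] shift after turn [265.4 119.8   3.7]
```

```bash
python3 -m crank '44 20 0 0 0 0.006; 44 20 0 0 0 0; 44 20 0 0 0 0; 44 20 0 0 0 0; 44 20 0 0 0 0'; python3 -m crank '44 20 0 0 0 0; 0 0 40 0 0 0; 0 0 30 0 0 0; 0 0 0 0 0 0;0 0 0 0 0 0'; python3 to.py .5606 .0654 -.008 1.931;  python3 - <<'E'
from h import *
s=readout.get_state(); im=optics.read_camera('wrist'); C=cam('wrist',s)
o=im[:,:,::-1].copy()
drawbox(o,C,box(.595,-.029,.36,.018,.15,.05,.045),(0,255,0))
drawbox(o,C,box(.578,.0182,.36,0,.156,.156,.018),(255,0,255))
cv2.imwrite('pics/w9.png',cv2.resize(o,(768,576)))
im=optics.read_camera('scene')[:,:,::-1].copy();C=cam('scene')
drawbox(im,C,box(.595,-.029,.36,.018,.15,.05,.045),(0,255,0))
drawbox(im,C,box(.578,.0182,.36,0,.156,.156,.018),(255,0,255))
cv2.imwrite('pics/s9.png',cv2.resize(im[170:310,210:360],None,fx=4,fy=4))
E
```

```text
time: 39.95
eef_pos: [0.563, 0.1133, 0.1539]
tcp_rot: [0.823, -0.568, 0.0, -0.0]
contact_force: [0.5, 0.2, -3.7]
opening: 0.581
time: 40.58
eef_pos: [0.5611, 0.0666, 0.0849]
tcp_rot: [0.822, -0.569, 0.001, -0.001]
contact_force: [0.7, 0.5, -3.0]
opening: 0.574
t 40.58 pos [0.5611 0.0666 0.0849] yaw -1.2115 op 0.574 F [ 0.7  0.5 -3. ]
turn rv [-0.0021 -0.0009 -0.0009] shift after turn [ 0.9  0.9 92.9]
```

View pics/w9.png

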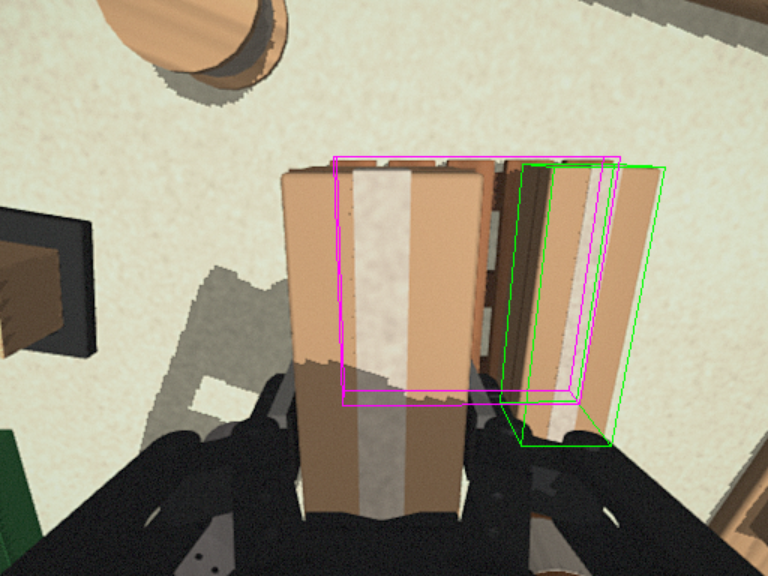

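View pics/s9.png

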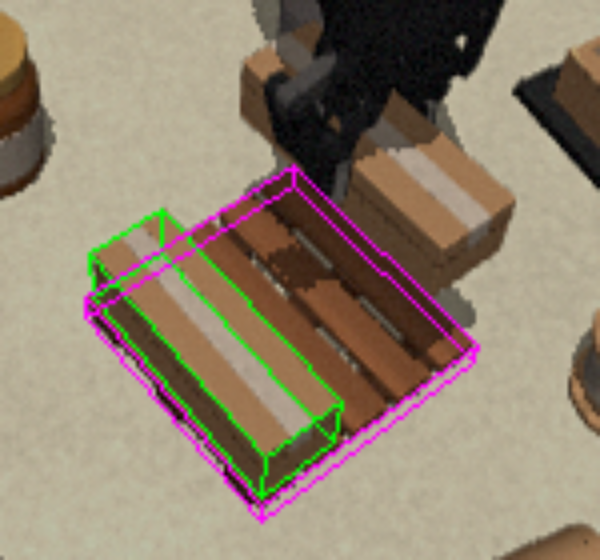

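```bash
python3 -m crank '1 1 30 0 0 0; 0 0 25 0 0 0; 0 0 15 0 0 0; 0 0 0 0 0 0;0 0 0 0 0 0'; python3 to.py .5606 .0654 -.008 1.931;python3 -m crank '0 0 6 0 0 0;0 0 0 0 0 0;0 0 0 0 0 0'; python3 to.py .5606 .0654 -.008 1.931
```

```text
time: 41.3
eef_pos: [0.5608, 0.0652, 0.0147]
tcp_rot: [0.822, -0.57, 0.001, -0.001]
contact_force: [0.6, -0.5, -2.0]
opening: 0.58
t 41.3 pos [0.5608 0.0652 0.0147] yaw -1.2128 op 0.58 F [ 0.6 -0.5 -2. ]
turn rv [-0.0023 -0.0011 -0.0022] shift after turn [-0.2  0.1 22.7]
time: 41.68
eef_pos: [0.5596, 0.0652, 0.0075]
tcp_rot: [0.822, -0.57, 0.0, -0.0]
contact_force: [0.4, 0.2, -3.3]
opening: 0.579
t 41.67 pos [0.5596 0.0652 0.0075] yaw -1.213 op 0.579 F [ 0.4  0.2 -3.3]
turn rv [-0.0002 -0.0001 -0.0024] shift after turn [ 0.2 -1.  15.5]
```

```bash
python3 -m crank '0 -1 7 0 0 -0.002;0 0 4 0 0 0;0 0 0 0 0 0'; python3 -m crank '0 0 2 0 0 0;0 0 0 0 0 0';python3 -m crank '0 0 2 0 0 0;0 0 0 0 0 0'; python3 to.py .5606 .0654 -.008 1.931
```

```text
time: 42.05
eef_pos: [0.5598, 0.0656, -0.0045]
tcp_rot: [0.822, -0.569, -0.001, 0.0]
contact_force: [0.5, -1.0, -3.4]
opening: 0.579
time: 42.3
eef_pos: [0.5604, 0.0656, -0.0058]
tcp_rot: [0.822, -0.569, -0.0, 0.0]
contact_force: [-0.2, 0.3, -1.9]
opening: 0.583
time: 42.55
eef_pos: [0.5603, 0.0656, -0.0078]
tcp_rot: [0.822, -0.569, -0.0, 0.0]
contact_force: [-0.6, 0.3, -3.4]
opening: 0.577
t 42.55 pos [ 0.5603  0.0656 -0.0078] yaw -1.211 op 0.577 F [-0.6  0.3 -3.4]
turn rv [ 0.0003  0.0001 -0.0004] shift after turn [ 0.3 -0.2  0.2]
```

```bash
python3 -m crank '0 0 1.5 0 0 0;0 0 0 0 0 0'; python3 -m crank '0 0 1 0 0 0;0 0 0 0 0 0'; python3 to.py .5606 .0654 -.008 1.931
```

```text
time: 42.8
eef_pos: [0.5607, 0.0656, -0.0084]
tcp_rot: [0.822, -0.569, 0.0, -0.0]
contact_force: [-3.1, 0.7, 3.4]
opening: 0.578
time: 43.05
eef_pos: [0.5607, 0.0656, -0.0084]
tcp_rot: [0.822, -0.569, -0.0, 0.0]
contact_force: [-6.3, -0.8, 9.8]
opening: 0.582
t 43.05 pos [ 0.5607  0.0656 -0.0084] yaw -1.2108 op 0.582 F [-6.3 -0.8  9.8]
turn rv [ 0.0005 -0.0001 -0.0002] shift after turn [ 0.1  0.2 -0.4]
```

```bash
python3 -m crank '0 0 -1.5 0 0 0; 0 0 0 0 0 0; 0 0 0 0 0 0; 0 0 0 0 0 0; 0 0 0 0 0 0' 1; python3 -m crank '0 0 -20 0 0 0; 0 0 -50 0 0 0;0 0 -50 0 0 0;0 0 -50 0 0 0; 0 0 0 0 0 0';  python3 - <<'E'
from h import *
s=readout.get_state(); im=optics.read_camera('wrist'); C=cam('wrist',s); print(s['eef_pos'])
o=im[:,:,::-1].copy()
drawbox(o,C,box(.5606,.0652,.36,.018,.15,.05,.045),(0,255,0))
drawbox(o,C,box(.595,-.029,.36,.018,.15,.05,.045),(0,255,0))
drawbox(o,C,box(.578,.0182,.36,0,.156,.156,.018),(255,0,255))
cv2.imwrite('pics/w10.png',cv2.resize(o,(768,576)))
im=optics.read_camera('scene')[:,:,::-1].copy();C=cam('scene')
cv2.imwrite('pics/s10raw.png',im)
drawbox(im,C,box(.5606,.0652,.36,.018,.15,.05,.045),(0,255,0))
drawbox(im,C,box(.595,-.029,.36,.018,.15,.05,.045),(0,255,0))
drawbox(im,C,box(.578,.0182,.36,0,.156,.156,.018),(255,0,255))
cv2.imwrite('pics/s10.png',cv2.resize(im[170:310,210:360],None,fx=4,fy=4))
E
python3 to.py .513 -.3265 .155 .073
```

```text
time: 43.68
eef_pos: [0.5604, 0.0656, -0.0088]
tcp_rot: [0.822, -0.569, -0.0, 0.0]
contact_force: [0.6, -0.0, -0.7]
opening: 0.992
time: 44.3
eef_pos: [0.5644, 0.0654, 0.1691]
tcp_rot: [0.822, -0.569, 0.006, -0.003]
contact_force: [0.7, -0.7, 0.5]
opening: 0.999
[0.56441    0.06542013 0.16912042]
t 44.4 pos [0.5609 0.0656 0.1631] yaw -1.2109 op 0.998 F [-0.1  0.4 -0.6]
turn rv [-0.0014 -0.0026 -1.2839] shift after turn [-76.4 387.5   8.1]
```

View pics/w10.png

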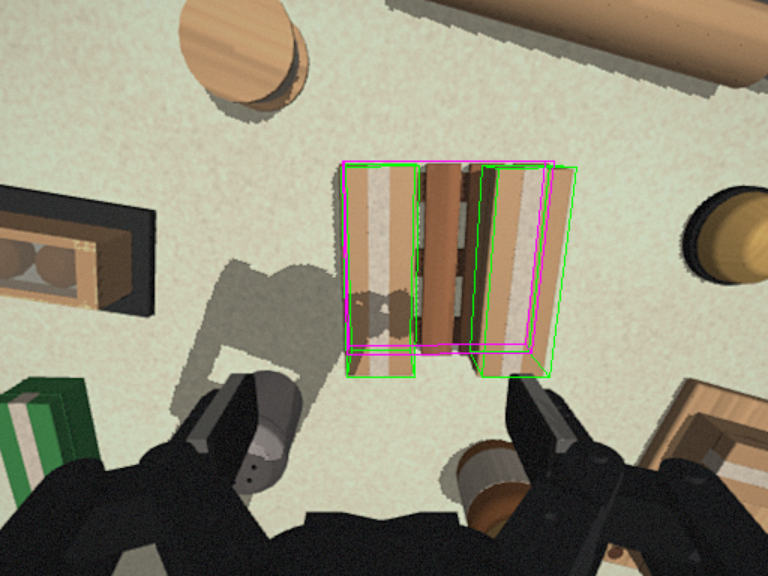

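View pics/s10.png

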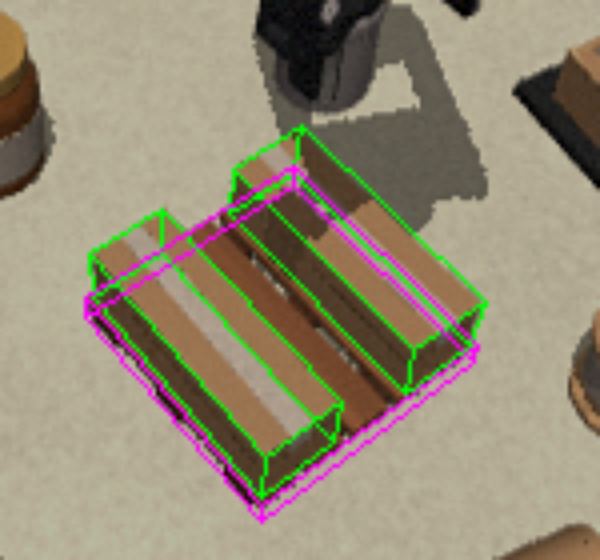

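The spare sits squarely in the gap beside the stay carton. I fetch F from the side board.

```bash
python3 -m crank '0 0 0 0 0 -0.1834; 0 0 0 0 0 -0.1834; 0 0 0 0 0 -0.1834; 0 0 0 0 0 -0.1834; 0 0 0 0 0 -0.1834';python3 -m crank '0 0 0 0 0 -0.1834; 0 0 0 0 0 -0.1834; -11 55 0 0 0 0; -11 55 0 0 0 0; -11 55 0 0 0 0'; python3 -m crank '-11 55 0 0 0 0; -11 55 0 0 0 0; -11 56 0 0 0 0; -10 56 0 0 0 0; 0 0 0 0 0 0'; python3 to.py .513 -.3265 -.015 .073;python3 - <<'E'
from h import *
s=readout.get_state(); im=optics.read_camera('wrist'); C=cam('wrist',s)
o=im[:,:,::-1].copy()
for x in ([.513,-.3265,1.644],[.409,-.335,1.644]):drawbox(o,C,box(*x,.015,.15,.05,.045),(0,255,0))
cv2.imwrite('pics/w11.png',cv2.resize(o,(768,576)))
E
```

```text
time: 45.02
eef_pos: [0.559, 0.0657, 0.1592]
tcp_rot: [0.99, -0.144, -0.002, 0.0]
contact_force: [0.1, -0.7, -0.6]
opening: 1.0
time: 45.65
eef_pos: [0.5379, -0.1023, 0.1594]
tcp_rot: [0.999, 0.037, -0.002, -0.001]
contact_force: [0.1, 0.0, -0.7]
opening: 1.003
time: 46.28
eef_pos: [0.511, -0.3288, 0.1593]
tcp_rot: [0.999, 0.034, -0.001, -0.001]
contact_force: [0.8, -0.3, -0.3]
opening: 1.001
t 46.27 pos [ 0.511  -0.3288  0.1593] yaw 0.0678 op 1.001 F [ 0.8 -0.3 -0.3]
turn rv [-0.0019  0.0025 -0.0052] shift after turn [  2.2  -2.1 174.3]
```

View pics/w11.png

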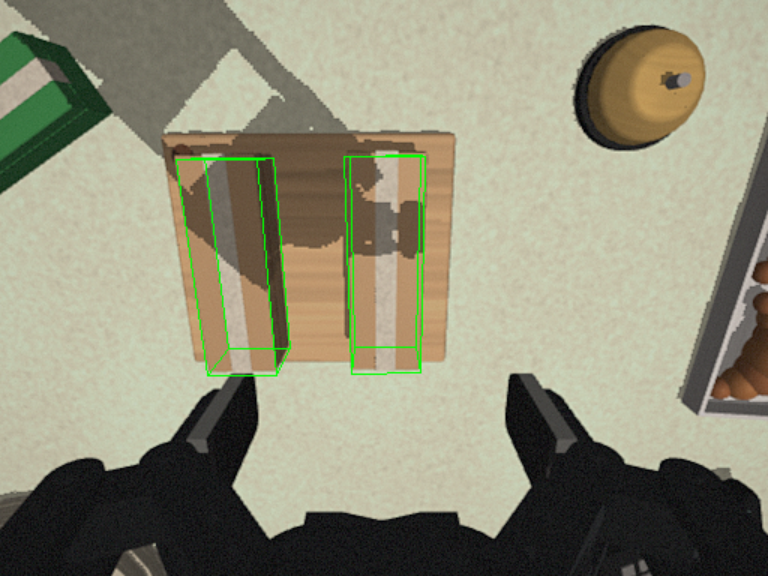

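```bash
python3 -m crank '2 -4 0 0 0 -0.004; 0 0 45 0 0 0; 0 0 45 0 0 0; 0 0 40 0 0 0;0 0 0 0 0 0'; python3 to.py .513 -.325 -.015 .073; python3 -m crank '0 0 20 0 0 0; 0 0 10 0 0 0; 0 0 0 0 0 0;0 0 0 0 0 0'; python3 to.py .513 -.325 -.015 .073
```

```text
time: 46.95
eef_pos: [0.5121, -0.3173, 0.0271]
tcp_rot: [0.999, 0.04, -0.003, -0.003]
contact_force: [-0.1, 0.1, 0.4]
opening: 1.001
t 46.95 pos [ 0.5121 -0.3173  0.0271] yaw 0.0792 op 1.001 F [-0.1  0.1  0.4]
turn rv [-0.0071  0.0066  0.0062] shift after turn [ 0.3  7.7 42.1]
time: 47.45
eef_pos: [0.515, -0.3223, 0.0022]
tcp_rot: [0.999, 0.038, 0.001, 0.001]
contact_force: [1.2, -0.1, 0.2]
opening: 1.001
t 47.45 pos [ 0.515  -0.3223  0.0022] yaw 0.0767 op 1.001 F [ 1.2 -0.1  0.2]
turn rv [ 0.0011 -0.0011  0.0037] shift after turn [-2.2  2.6 17.2]
```

```bash
python3 -m crank '-2 2 10 0 0 0.004; 0 0 7 0 0 0; 0 0 0 0 0 0'; python3 to.py .513 -.325 -.015 .073;  python3 -m crank '0 0 0 0 0 0; 0 0 0 0 0 0; 0 0 0 0 0 0;0 0 0 0 0 0;0 0 0 0 0 0' -1 40; python3 to.py .513 -.325 -.015 .073
```

```text
time: 47.82
eef_pos: [0.5119, -0.3234, -0.0169]
tcp_rot: [0.999, 0.036, -0.001, -0.001]
contact_force: [0.2, -0.1, 0.5]
opening: 1.004
t 47.83 pos [ 0.5119 -0.3234 -0.0169] yaw 0.0726 op 1.004 F [ 0.2 -0.1  0.5]
turn rv [-0.0017  0.0016 -0.0004] shift after turn [ 1.   1.7 -1.9]
time: 48.45
eef_pos: [0.5131, -0.3242, -0.0152]
tcp_rot: [0.999, 0.036, 0.0, 0.0]
contact_force: [0.6, 0.0, 2.2]
opening: 0.58
t 48.45 pos [ 0.5131 -0.3242 -0.0152] yaw 0.0728 op 0.58 F [0.6 0.  2.2]
turn rv [ 0.0007 -0.0008 -0.0002] shift after turn [-0.1  0.8 -0.2]
```

```bash
python3 -m crank '0 0 -5 0 0 0; 0 0 -15 0 0 0; 0 0 -30 0 0 0;0 0 -45 0 0 0;0 0 -50 0 0 0'; python3 -m crank '0 0 -50 0 0 0;0 0 0 0 0 -0.1435;0 0 0 0 0 -0.1435;0 0 0 0 0 0'; python3 to.py .6245 .0365 .16 .36
```

```text
time: 49.08
eef_pos: [0.5119, -0.3233, 0.1305]
tcp_rot: [0.999, 0.036, -0.001, -0.001]
contact_force: [0.5, -0.9, -2.1]
opening: 0.579
time: 49.58
eef_pos: [0.5124, -0.3237, 0.1798]
tcp_rot: [0.984, 0.178, 0.0, 0.0]
contact_force: [0.9, -0.4, -2.0]
opening: 0.576
t 49.58 pos [ 0.5124 -0.3237  0.1798] yaw 0.3581 op 0.576 F [ 0.9 -0.4 -2. ]
turn rv [ 0.0001 -0.     -0.0019] shift after turn [ 231.8 -297.6   19.8]
```

```bash
python3 -m crank '33 -42 0 0 0 -0.002; 33 -42 0 0 0 0; 33 -43 0 0 0 0; 33 -43 0 0 0 0; 33 -43 0 0 0 0'; python3 -m crank '33 -42 0 0 0 0;33 -42 0 0 0 0; 0 0 20 0 0 0;0 0 35 0 0 0;0 0 0 0 0 0'; python3 to.py .6245 .0365 .033 .36;python3 -m crank '0 0 0 0 0 0;0 0 0 0 0 0'; python3 to.py .6245 .0365 .033 .36
```

```text
time: 50.2
eef_pos: [0.5918, -0.0646, 0.1795]
tcp_rot: [0.984, 0.178, -0.0, 0.0]
contact_force: [0.5, 0.1, -2.0]
opening: 0.577
time: 50.82
eef_pos: [0.6201, 0.0352, 0.1197]
tcp_rot: [0.984, 0.179, -0.005, -0.001]
contact_force: [-0.9, 0.0, -2.3]
opening: 0.58
t 50.83 pos [0.6201 0.0352 0.1197] yaw 0.3598 op 0.58 F [-0.9  0.  -2.3]
turn rv [-0.004   0.0088 -0.0002] shift after turn [ 4.6  0.3 86.7]
time: 51.08
eef_pos: [0.6249, 0.0349, 0.1264]
tcp_rot: [0.984, 0.179, 0.002, 0.001]
contact_force: [-0.1, -0.1, -2.7]
opening: 0.582
t 51.08 pos [0.6249 0.0349 0.1264] yaw 0.3606 op 0.582 F [-0.1 -0.1 -2.7]
turn rv [ 0.0016 -0.0029  0.0006] shift after turn [ 0.2 -1.7 93.4]
```

```bash
python3 -m crank '0 -2 30 0 0 0; 0 0 30 0 0 0; 0 0 10 0 0 0; 0 0 0 0 0 0;0 0 0 0 0 0'; python3 to.py .6245 .0365 .033 .36;python3 -m crank '0 0 8 0 0 0;0 0 4 0 0 0;0 0 0 0 0 0;0 0 0 0 0 0'; python3 to.py .6245 .0365 .033 .36
```

```text
time: 51.7
eef_pos: [0.6245, 0.0372, 0.0564]
tcp_rot: [0.984, 0.18, 0.002, 0.0]
contact_force: [0.3, 0.8, -2.0]
opening: 0.578
t 51.7 pos [0.6245 0.0372 0.0564] yaw 0.3617 op 0.578 F [ 0.3  0.8 -2. ]
turn rv [ 0.0016 -0.003   0.0017] shift after turn [-0.2  0.7 23.4]
time: 52.2
eef_pos: [0.623, 0.0375, 0.0423]
tcp_rot: [0.984, 0.18, -0.0, -0.0]
contact_force: [0.0, -0.1, -1.1]
opening: 0.577
t 52.2 pos [0.623  0.0375 0.0423] yaw 0.3619 op 0.577 F [ 0.  -0.1 -1.1]
turn rv [-0.      0.0001  0.0019] shift after turn [1.1 1.5 9.3]
```

```bash
python3 -m crank '1 1 4 0 0 0.002; 0 0 3 0 0 0; 0 0 0 0 0 0'; python3 -m crank '0 0 1.5 0 0 0;0 0 0 0 0 0'; python3 -m crank '0 0 1.5 0 0 0;0 0 0 0 0 0';  python3 to.py .6245 .0365 .033 .36
```

```text
time: 52.58
eef_pos: [0.6239, 0.0369, 0.0347]
tcp_rot: [0.984, 0.179, -0.001, -0.0]
contact_force: [-0.0, 0.5, -2.4]
opening: 0.578
time: 52.82
eef_pos: [0.6242, 0.0369, 0.0337]
tcp_rot: [0.984, 0.179, -0.0, -0.0]
contact_force: [0.5, -0.2, -2.0]
opening: 0.581
time: 53.08
eef_pos: [0.6246, 0.0369, 0.0328]
tcp_rot: [0.984, 0.179, 0.0, 0.0]
contact_force: [-0.1, 0.0, 0.2]
opening: 0.577
t 53.08 pos [0.6246 0.0369 0.0328] yaw 0.3599 op 0.577 F [-0.1  0.   0.2]
turn rv [ 0.0003 -0.0006 -0.0001] shift after turn [-0.2  0.3 -0.2]
```

Contact came at the expected height. I release and go back for B.

```bash
python3 -m crank '0 0 0.5 0 0 0; 0 0 0 0 0 0; 0 0 0 0 0 0; 0 0 0 0 0 0; 0 0 0 0 0 0' 1; python3 -m crank '0 0 -20 0 0 0; 0 0 -40 0 0 0;0 0 -40 0 0 0;0 0 -35 0 0 0; 0 0 0 0 0 0';  python3 - <<'E'
from h import *
im=optics.read_camera('scene')[:,:,::-1].copy();C=cam('scene')
drawbox(im,C,box(.5606,.0652,.36,.018,.15,.05,.045),(0,255,0))
drawbox(im,C,box(.595,-.029,.36,.018,.15,.05,.045),(0,255,0))
drawbox(im,C,box(.6248,.0358,1.931,.063,.15,.05,.045),(255,255,0))
cv2.imwrite('pics/s12.png',cv2.resize(im[170:310,210:360],None,fx=4,fy=4))
E
python3 to.py .409 -.335 .16 .073
```

```text
time: 53.7
eef_pos: [0.6243, 0.0369, 0.0318]
tcp_rot: [0.984, 0.179, -0.0, -0.0]
contact_force: [-0.4, -0.2, 0.0]
opening: 0.996
time: 54.32
eef_pos: [0.6273, 0.0366, 0.1731]
tcp_rot: [0.984, 0.179, 0.005, 0.001]
contact_force: [0.1, 0.0, -1.1]
opening: 1.001
t 54.38 pos [0.6257 0.0368 0.17  ] yaw 0.3599 op 1.002 F [-1.1  0.6  0.1]
turn rv [ 0.0017 -0.0051  0.2869] shift after turn [-243.2  355.    10. ]
```

View pics/s12.png

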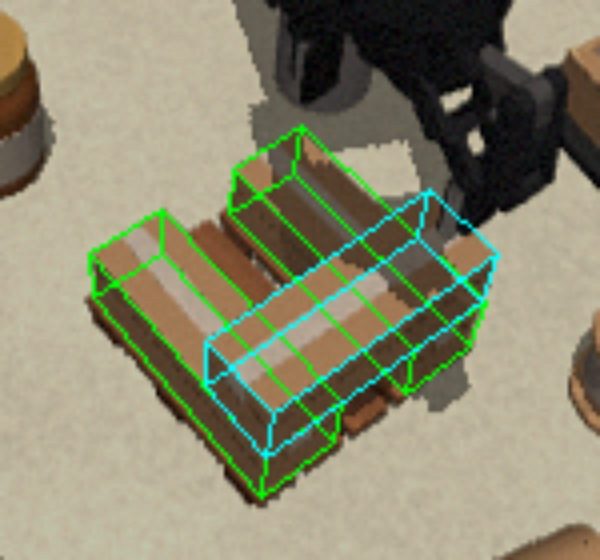

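```bash
python3 -m crank '0 0 0 0 0 0.1435; 0 0 0 0 0 0.1435; -30 44 0 0 0 0; -30 44 0 0 0 0; -30 44 0 0 0 0';python3 -m crank '-30 44 0 0 0 0; -30 44 0 0 0 0; -31 45 0 0 0 0; -31 45 0 0 0 0; -31 45 0 0 0 0'; python3 -m crank '0 0 0 0 0 0'; python3 to.py .409 -.335 -.015 .073;python3 - <<'E'
from h import *
s=readout.get_state(); im=optics.read_camera('wrist'); C=cam('wrist',s)
o=im[:,:,::-1].copy()
for x in ([.409,-.335,1.644],):drawbox(o,C,box(*x,.015,.15,.05,.045),(0,255,0))
cv2.imwrite('pics/w13.png',cv2.resize(o,(768,576)))
E
```

```text
time: 55.0
eef_pos: [0.5422, -0.102, 0.1652]
tcp_rot: [0.999, 0.037, -0.001, -0.0]
contact_force: [0.4, -0.7, -0.3]
opening: 1.001
time: 55.62
eef_pos: [0.406, -0.3354, 0.1654]
tcp_rot: [0.999, 0.036, -0.001, -0.001]
contact_force: [0.8, 0.7, -0.4]
opening: 1.006
time: 55.75
eef_pos: [0.4054, -0.3368, 0.1655]
tcp_rot: [0.999, 0.034, -0.001, -0.001]
contact_force: [1.3, 0.0, 0.2]
opening: 1.0
t 55.75 pos [ 0.4054 -0.3368  0.1655] yaw 0.0674 op 1.0 F [1.3 0.  0.2]
turn rv [-0.0017  0.0017 -0.0056] shift after turn [  3.7  -1.6 180.5]
```

View pics/w13.png

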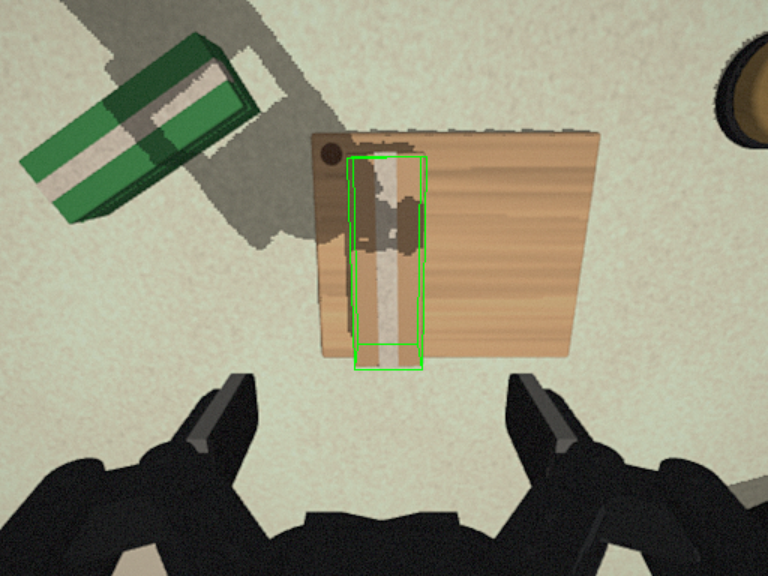

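```bash
python3 -m crank '4 -3 0 0 0 -0.003; 0 0 45 0 0 0; 0 0 45 0 0 0; 0 0 40 0 0 0;0 0 0 0 0 0'; python3 to.py .409 -.3335 -.015 .073; python3 -m crank '0 0 20 0 0 0; 0 0 12 0 0 0; 0 0 0 0 0 0;0 0 0 0 0 0'; python3 to.py .409 -.3335 -.015 .073
```

```text
time: 56.42
eef_pos: [0.4101, -0.3273, 0.0331]
tcp_rot: [0.999, 0.039, -0.003, -0.004]
contact_force: [0.6, -1.2, 0.1]
opening: 1.002
t 56.42 pos [ 0.4101 -0.3273  0.0331] yaw 0.0785 op 1.002 F [ 0.6 -1.2  0.1]
turn rv [-0.0075  0.0052  0.0054] shift after turn [-1.6  6.2 48.1]
time: 56.92
eef_pos: [0.4122, -0.3321, 0.006]
tcp_rot: [0.999, 0.038, 0.001, 0.001]
contact_force: [0.5, -0.2, 0.4]
opening: 1.002
t 56.92 pos [ 0.4122 -0.3321  0.006 ] yaw 0.0761 op 1.002 F [ 0.5 -0.2  0.4]
turn rv [ 0.0015 -0.0011  0.0031] shift after turn [-3.3  1.2 21. ]
```

```bash
python3 -m crank '-3 2 10 0 0 0.003; 0 0 10 0 0 0; 0 0 0 0 0 0'; python3 to.py .409 -.3335 -.015 .073;  python3 -m crank '0 0 0 0 0 0; 0 0 0 0 0 0; 0 0 0 0 0 0;0 0 0 0 0 0;0 0 0 0 0 0' -1 40; python3 to.py .409 -.3335 -.015 .073
```

```text
time: 57.3
eef_pos: [0.4077, -0.3329, -0.0166]
tcp_rot: [0.999, 0.036, -0.001, -0.001]
contact_force: [-0.9, 0.2, 0.2]
opening: 1.0
t 57.3 pos [ 0.4077 -0.3329 -0.0166] yaw 0.0724 op 1.0 F [-0.9  0.2  0.2]
turn rv [-0.0024  0.0017 -0.0006] shift after turn [ 1.2  0.7 -1.6]
time: 57.92
eef_pos: [0.409, -0.3342, -0.0147]
tcp_rot: [0.999, 0.036, 0.0, 0.0]
contact_force: [0.6, 0.5, 2.1]
opening: 0.581
t 57.92 pos [ 0.409  -0.3342 -0.0147] yaw 0.0729 op 0.581 F [0.6 0.5 2.1]
turn rv [ 0.0009 -0.0006 -0.0001] shift after turn [ 0.1 -0.7  0.3]
```

```bash
python3 -m crank '0 0 -5 0 0 0; 0 0 -15 0 0 0; 0 0 -30 0 0 0;0 0 -45 0 0 0;0 0 -50 0 0 0'; python3 -m crank '0 0 -50 0 0 0;0 0 0 0 0 -0.1435;0 0 0 0 0 -0.1435;0 0 0 0 0 0'; python3 to.py .5312 0 .16 .36
```

```text
time: 58.55
eef_pos: [0.4081, -0.3331, 0.1311]
tcp_rot: [0.999, 0.036, -0.0, -0.001]
contact_force: [1.2, -0.2, -1.8]
opening: 0.58
time: 59.05
eef_pos: [0.4085, -0.3335, 0.1804]
tcp_rot: [0.984, 0.178, 0.0, 0.0]
contact_force: [0.1, 1.4, -1.2]
opening: 0.582
t 59.05 pos [ 0.4085 -0.3335  0.1804] yaw 0.3581 op 0.582 F [ 0.1  1.4 -1.2]
turn rv [ 0.0002 -0.0001 -0.0019] shift after turn [ 232.4 -268.9   20.4]
```

```bash
python3 -m crank '33 -38 0 0 0 -0.002; 33 -38 0 0 0 0; 33 -38 0 0 0 0; 33 -38 0 0 0 0; 33 -39 0 0 0 0'; python3 -m crank '33 -39 0 0 0 0;34 -39 0 0 0 0; 0 0 20 0 0 0;0 0 30 0 0 0;0 0 0 0 0 0'; python3 -m crank '0 0 0 0 0 0;0 0 0 0 0 0'; python3 to.py .5312 0 .0333 .36
```

```text
time: 59.68
eef_pos: [0.4957, -0.0952, 0.18]
tcp_rot: [0.984, 0.178, 0.0, 0.0]
contact_force: [1.3, -0.1, -2.1]
opening: 0.577
time: 60.3
eef_pos: [0.528, 0.0006, 0.127]
tcp_rot: [0.984, 0.179, -0.003, -0.001]
contact_force: [-0.3, 0.1, -2.6]
opening: 0.58
time: 60.55
eef_pos: [0.5316, -0.0006, 0.1316]
tcp_rot: [0.984, 0.179, 0.001, 0.001]
contact_force: [0.5, 0.8, -2.5]
opening: 0.578
t 60.55 pos [ 0.5316 -0.0006  0.1316] yaw 0.3609 op 0.578 F [ 0.5  0.8 -2.5]
turn rv [ 0.0016 -0.0026  0.0009] shift after turn [-0.2 -0.7 98.3]
```

```bash
python3 -m crank '0 -1 35 0 0 0; 0 0 30 0 0 0; 0 0 10 0 0 0; 0 0 0 0 0 0;0 0 0 0 0 0'; python3 -m crank '0 0 8 0 0 0;0 0 4 0 0 0;0 0 0 0 0 0;0 0 0 0 0 0'; python3 to.py .5312 0 .0333 .36
```

```text
time: 61.18
eef_pos: [0.5316, 0.0005, 0.0566]
tcp_rot: [0.984, 0.18, 0.002, 0.001]
contact_force: [-0.1, -0.0, -2.3]
opening: 0.58
time: 61.68
eef_pos: [0.5302, 0.0008, 0.0428]
tcp_rot: [0.984, 0.18, -0.0, -0.0]
contact_force: [0.3, 0.3, -2.4]
opening: 0.582
t 61.67 pos [0.5302 0.0008 0.0428] yaw 0.3618 op 0.582 F [ 0.3  0.3 -2.4]
turn rv [-0.      0.      0.0018] shift after turn [0.7 1.1 9.5]
```

```bash
python3 -m crank '1 1 4 0 0 0.002; 0 0 3 0 0 0; 0 0 0 0 0 0'; python3 -m crank '0 0 1.5 0 0 0;0 0 0 0 0 0'; python3 -m crank '0 0 1.2 0 0 0;0 0 0 0 0 0';  python3 to.py .5312 0 .0333 .36
```

```text
time: 62.05
eef_pos: [0.5311, 0.0003, 0.0353]
tcp_rot: [0.984, 0.179, -0.0, -0.0]
contact_force: [0.3, -0.6, -1.1]
opening: 0.581
time: 62.3
eef_pos: [0.5314, 0.0002, 0.0342]
tcp_rot: [0.984, 0.179, -0.0, -0.0]
contact_force: [-0.3, 0.4, -2.0]
opening: 0.586
time: 62.55
eef_pos: [0.5317, 0.0002, 0.0333]
tcp_rot: [0.984, 0.179, 0.0, 0.0]
contact_force: [0.4, 0.4, -1.6]
opening: 0.583
t 62.55 pos [5.317e-01 2.000e-04 3.330e-02] yaw 0.3599 op 0.583 F [ 0.4  0.4 -1.6]
turn rv [ 0.0003 -0.0004 -0.0001] shift after turn [-0.5  0.  -0. ]
```

```bash
python3 -m crank '0 0 1 0 0 0;0 0 0 0 0 0'; python3 to.py .5312 0 .0333 .36
```

```text
time: 62.8
eef_pos: [0.5317, 0.0002, 0.0332]
tcp_rot: [0.984, 0.179, -0.0, 0.0]
contact_force: [-2.8, 1.5, 6.9]
opening: 0.579
t 62.8 pos [5.317e-01 2.000e-04 3.320e-02] yaw 0.3599 op 0.579 F [-2.8  1.5  6.9]
turn rv [ 0.0001  0.0001 -0.0001] shift after turn [-0.5  0.  -0.1]
```

Contact. I release, rise straight up, back away and check.

```bash
python3 -m crank '0 0 -0.5 0 0 0; 0 0 0 0 0 0; 0 0 0 0 0 0; 0 0 0 0 0 0; 0 0 0 0 0 0' 1; python3 -m crank '0 0 -20 0 0 0; 0 0 -40 0 0 0;0 0 -50 0 0 0;0 0 -50 0 0 0; 0 0 0 0 0 0'; python3 -m crank '0 -20 0 0 0 0; 0 -20 0 0 0 0;0 0 0 0 0 0; 0 0 0 0 0 0';  python3 - <<'E'
from h import *
def ov(im,C):
    drawbox(im,C,box(.5606,.0652,.36,.018,.15,.05,.045),(0,255,0))
    drawbox(im,C,box(.595,-.029,.36,.018,.15,.05,.045),(0,255,0))
    for x in ([.6248,.0358],[.5312,.0006]): drawbox(im,C,box(*x,1.931,.063,.15,.05,.045),(255,255,0))
    drawbox(im,C,box(.4761,.3255,1.763,.012,.15,.05,.045),(0,255,0))
    drawbox(im,C,box(.4761,.3255,1.763,0,.19,.09,.012),(255,0,255))
s=readout.get_state(); im=optics.read_camera('wrist')[:,:,::-1].copy(); raw=im.copy(); ov(im,cam('wrist',s)); cv2.imwrite('pics/w14.png',cv2.resize(im,(768,576)))
for n,(x0,x1,y0,y1) in (('scene',(180,440,140,310)),('side',(140,340,130,260))):
    im=optics.read_camera(n)[:,:,::-1].copy(); cv2.imwrite(f'pics/{n}14raw.png',im); ov(im,cam(n)); cv2.imwrite(f'pics/{n}14.png',cv2.resize(im[y0:y1,x0:x1],None,fx=3,fy=3))
E
```

```text
time: 63.42
eef_pos: [0.5314, 0.0002, 0.0325]
tcp_rot: [0.984, 0.179, -0.0, -0.0]
contact_force: [-0.5, 1.0, 0.1]
opening: 1.001
time: 64.05
eef_pos: [0.5347, -0.0004, 0.1985]
tcp_rot: [0.984, 0.179, 0.005, 0.002]
contact_force: [0.5, -1.0, 0.1]
opening: 1.0
time: 64.55
eef_pos: [0.5169, 0.0381, 0.1918]
tcp_rot: [0.984, 0.179, -0.001, -0.0]
contact_force: [0.1, 0.4, -0.1]
opening: 1.001
```

View pics/w14.png

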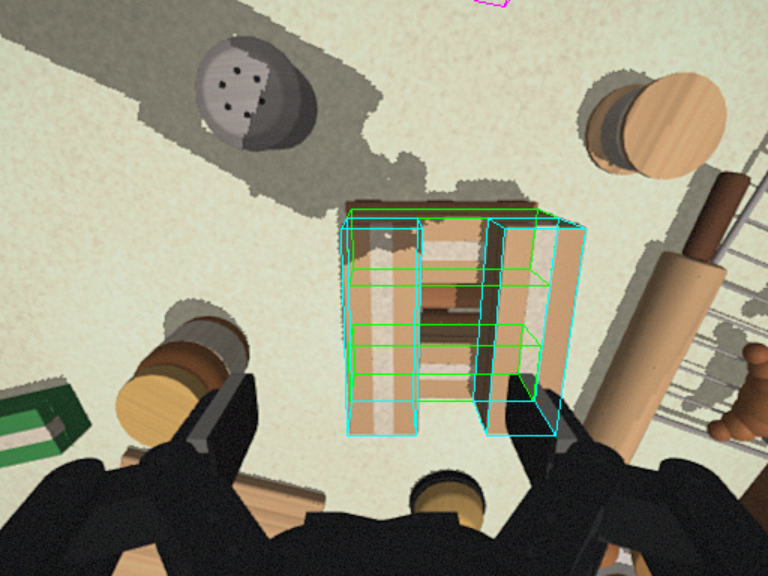

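View pics/scene14.png

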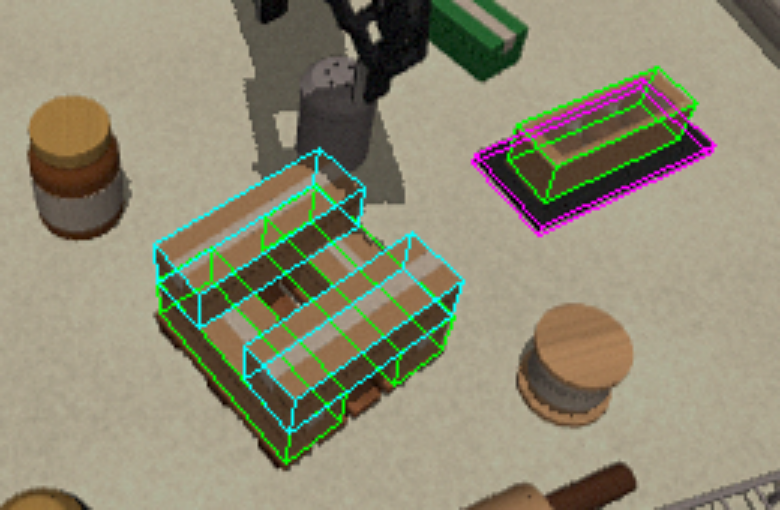

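View pics/side14.png

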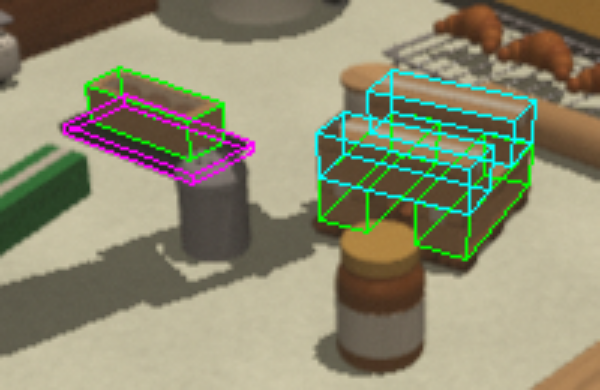

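The final overlays agree in all three cameras. The four stacked cartons and the carton on the slab lie within a few mm of their places, the dredger and jar have not moved, and the gripper is clear with forces near zero. I hand the job in.

```bash
python3 -c "
from plant import ctrl,readout
print(readout.get_state()['time']); print(ctrl.sign_off())"
```

```text
64.7
the job is handed in; nothing more can be done
None
```

The job is finished and handed in at 64.7 s of the 122 s allowed. `sign_off` gives no verdict, so the checks below are my own.

**What I did:**
- I set the two upper cartons aside on the side board.
- I put the windowed carton lengthwise in the middle of the slab.
- I put the spare into the gap it left.
- I laid the two upper cartons back crosswise on top.

**Last checks:** Overlays of the target boxes in the scene, side and wrist pictures agreed to about 2–3 mm, both for the stack and for the carton on the slab. The stay carton, dredger and jar showed no visible shift. The gripper was open and clear, with forces near zero.

**What went wrong or disagreed:**
- The first grasp closed on nothing, just above the outer upper carton, which may have been nudged by 1–2 mm. All three cameras showed the finger tips about 36 mm behind the reported TCP. I corrected for that depth from then on, and the contact heights after that matched within about 1 mm.
- The first grip on the windowed carton was too high, so I opened and gripped it again lower before lifting.

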